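# Load the dark viewing box and hold its spring flap open

### The job

Slide the white well plate off the lowered front door of the viewing box all the way inside, then swing the door up until it is fully shut, and only then lift the spring-loaded flap over the viewing window on top to 60 degrees open, so that a colleague can look in while the flap still shades the window. The flap snaps shut by itself, so finish while still holding it there, steady and gripped or propped by the fingers. Leave the things standing around the box where they are.

Things in the scene. Friction and masses are not known exactly. Their poses are not given: they have to be found in the camera images.
- viewing_box: pale grey viewing box, fixed, 172 deep x 190 wide x 145 mm high. Origin on the worktop under the middle of the door's hinge line; x into the box, y left along the hinge, z up. Floor of its chamber at z = 58 mm, free from x = 0 to 162, 166 mm wide, open only in front, where the sides slope from (x 0, z 58) back to the roof's front edge (x 50, z 145). Flat roof with amber window under the flap
- door_hinge (a point): middle of the front door's hinge line, in the box's frame at (0, 0, 58) mm. The hinge runs along the box's y
- front_door (a joint): dark drop-down door, 100 long x 190 wide x 8 mm, hinged at its lower edge. 0 rad = lowered towards the robot (start), level, inner face up and flush with the chamber floor; grows as it swings up: 1.571 upright, 2.094 fully shut, leaning 30 degrees back on the sloping front. Past upright it falls shut and stays so by its weight; before that it falls open. 0.22 kg
- door_pull (a point): centre of the door's pull: black round bar, 36 mm long (along the hinge direction y), 14 mm thick, on a bracket at its middle, ends free to be gripped between two fingers, in which it can turn. Lowered: 116 mm in front of the hinge line, 20 mm below the door's inner face, 16 mm beyond the door's edge; it swings round the hinge with the door. Shut: at (41, 0, 168) mm in the box's frame
- viewing_flap (a joint): dark flap, 80 x 106 x 7 mm, over the viewing window on the roof, hinged at its rear edge. 0 rad = shut (start), grows as its front edge is lifted, 1.047 = 60 degrees, stop at 1.4. A spring and its weight shut it: about 2 N are needed at the pull, at every angle
- flap_hinge (a point): middle of the flap's hinge line, in the box's frame at (142, 0, 151) mm; the hinge runs along the box's y
- flap_pull (a point): centre of the flap's pull: black round bar, 36 mm long (along y), 14 mm thick, on a thin post, ends free to be gripped between two fingers, in which it can turn. Flap shut: 62 mm in front of the flap's hinge line and 30 mm above it, 24 mm above the flap's top face, 181 mm over the worktop. It swings round the flap's hinge with the flap
- plate_center (a point): centre (half-way up) of the loose white 96-well plate, 85 (x) x 128 (y) x 14 mm, axes nearly those of the box. It starts on the lowered door, centre 36 to 56 mm in front of the hinge line. Inside: lying flat with its centre over 50 mm behind the hinge line, so that the leaning door just shuts over its near edge; 54 to 60 mm is safer, as a plate that stands out wedges the door
- yellow_plate: bystander: second pale 96-well plate, 85 x 128 x 15 mm, origin under its centre, lying to the right; leave alone
- desk_calculator: bystander: black calculator 150 x 102 x 21 mm, origin under its centre, lying to the left; leave alone
- big_bottle: bystander: clear bottle 133 mm across, 240 mm high, blue cap, origin under its centre, at the left; leave alone
- red_pen: bystander: black and red pen, 138 mm long, 11 mm high, origin under its centre, lying at the left front; leave alone
- weighing_cup: bystander: small white cup upside down, 31 mm across, 32 mm high, origin under its centre, at the right; leave alone
Things that resemble listed ones, but are neither listed nor needed, are in the scene too. What is shaped like the part that bears plate_center but red is not meant.

How it is judged:
By the outcome, as a careful person would: the job done as asked, in the order asked, and still so for the second after the job is handed in, while the arm keeps its last pose, push and grip.
It also fails if it takes over 51 s, if anything falls off the work surface, if the arm or the gripper's body presses on something with over 40 N, if the wrist force passes 120 N, or if a joint passes its speed limit or range.

### The arm

A 7-joint arm with a two-finger parallel gripper is mounted at the origin on a cart in front of the work surface, level with it; the furniture and walls round the work are solid. World frame = base frame: x ahead of the robot, y to its left, z up, the work surface at z = 0. Lengths are in m, angles in rad, forces in N, time in s.
With the tool pointing down it reaches from about 0.425 to 0.925 m from the base axis. Payload 6.8 kg.
Tool frame: the origin (TCP) lies at the very end of the fingers, on their centre line; the grasp point (between the pads) lies 19 mm behind it; y points along the fingers, z is the direction in which the jaws open and shut, and the axes are right-handed (so a half turn about y gives the same grasp; the last joint's range is limited). The gripper opens to 85 mm and grips with 20 to 120 N. Pads are 22 mm wide; open, the fingers measure 114 mm over their backs; the gripper's body (76 mm by 85 mm) begins 54 mm behind the grasp point. The pads swing forward as they close: fully open they stand 13 mm farther back than shut.
Start: joints at [1.202, 0.477, 0.022, 1.555, -0.011, 1.109, -0.083], TCP at [0.174, -0.652, 0.231] pointing down, gripper open.
Joint ranges: [-2.96, 2.96], [-0.34, 2.1], [-1.41, 1.46], [0.24, 2.44], [-1.37, 4.51], [0.17, 1.92], [-2.96, 2.96]. Speed limits (rad/s): [2.39, 2.39, 3.14, 3.14, 3.14, 3.14, 3.14].

### API

Orientations are given as a rotation vector (axis times angle).
In Python, from bench import r gives the robot as it stands.
- The arm moves only by the tool drive_tool, never from a script. Its argument "series" is a list of rows, each a list of 7 numbers: the shift along the tool's x, y, z in mm, then the turn, a rotation vector about the tool's x, y, z in degrees, then the finger opening in mm, from 0 to 85.4. In form: [[tx, ty, tz, wx, wy, wz, grip], ...]. A call has 1 to 5 rows; each row is the pose to reach, as a shift and turn from the pose measured when the call began, along the tool's axes at that moment; what a row does not reach only later rows make up. A row lasts 1/10 s, in which the tool goes at most 50 mm and 8.59 degrees, less where a joint would pass 70% of its speed; a pose out of reach is approached as far as the arm can. A call with a gripper value outside its range is refused whole. The fingers move at their own pace and stop on an object; "squeeze" is the grip in N (left out, the last holds). Time passes only in rows, so rows that repeat a pose let the fingers close. It gives the time, the measured TCP pose, the force and the opening at its end, in the units of the state.
- r.get_obs(): the state, without advancing time (a new reading comes with each control period).
- r.grab_frame(name): name is "scene" or "top"; returns a dict with "frame" (400x640x3 uint8, blue, green, red), "intrinsics" (3x3 intrinsics, pixels), "rvec" (rotation vector, rad) and "tvec" (3), from world to camera coordinates, as OpenCV has them. Camera axes: x right, y down, z forward; pixel columns grow to the right and rows downward; lengths in m; the calibration is good to about 2 mm. A picture is of the moment at which its call begins. There is no depth.
- r.hand_in(): hands the job in, once; it reports no verdict.
The state is a dict: "clock": time; "joints": joint angles; "qvel": joint speeds; "tau": joint torques, N m; "tcp_pos": TCP position; "orientation": TCP orientation; "contact_force": force on the tool from outside, world axes, zero at the start; "moment": the same for the moment, N m; "grip_width": finger opening in m.
Only numpy, scipy, OpenCV 4.12 (cv2) and the standard library are available. Lean on these libraries where they do the work, as an engineer would, in place of code of your own. Each camera call takes 0.05 s, during which the arm holds its last target.

## Working session

There is one attempt and no reset: what is moved stays moved. The work goes in short steps, Python scripts to look and compute and a tool call to move; the robot and the scene stay as the last step left them, time stands still between calls to the robot, and variables do not carry over. Pictures are saved under pics/ and viewed, and the job is handed in when it is done.

Besides the shell and the picture viewer there is one more tool, called by a JSON object that holds its "op" and its "data". drive_tool: Moves the arm, as the interface text tells. Its arguments: {"type":"object","properties":{"series":{"type":"array","items":{"type":"array","items":{"type":"number"}}},"squeeze":{"type":"number"}},"required":["series"]}

```bash
mkdir -p pics; ls
cat > h.py <<'E'
import numpy as np, cv2, json
from scipy.spatial.transform import Rotation as R
from bench import r
def cam(name,fn=None):
    f=r.grab_frame(name)
    if fn: cv2.imwrite('pics/'+fn,f['frame'])
    np.savez('%s.npz'%name,**{k:np.array(v) for k,v in f.items()})
    return f
def load(name): return dict(np.load('%s.npz'%name))
def ray(f,u,v):
    K=np.array(f['intrinsics']);Rm=cv2.Rodrigues(np.array(f['rvec'],float))[0];t=np.array(f['tvec'],float).ravel()
    d=Rm.T@np.linalg.inv(K)@np.array([u,v,1.]);return -Rm.T@t,d/np.linalg.norm(d)
def onz(f,u,v,z):
    o,d=ray(f,u,v);return o+d*(z-o[2])/d[2]
def two(f1,p1,f2,p2):
    o1,d1=ray(f1,*p1);o2,d2=ray(f2,*p2)
    A=np.stack([d1,-d2],1);s=np.linalg.lstsq(A,o2-o1,rcond=None)[0]
    a=o1+s[0]*d1;b=o2+s[1]*d2;return (a+b)/2,np.linalg.norm(a-b)
def proj(f,P):
    return cv2.projectPoints(np.array(P,float).reshape(-1,3),np.array(f['rvec'],float),np.array(f['tvec'],float),np.array(f['intrinsics'],float),None)[0].reshape(-1,2)
E
python3 - <<'E'
from h import *
for n in('scene','top'):
    f=cam(n,n+'0.png'); print(n,ray(f,320,200),f['intrinsics'])
print(r.get_obs())
E
```

```text
pics
scene (array([-0.05971713,  0.67777107,  0.89312265]), array([ 0.49360054, -0.58423469, -0.64422693])) [[411.06772594   0.         316.64739885]
 [  0.         411.06772594 201.03222979]
 [  0.           0.           1.        ]]
top (array([0.44785232, 0.02065536, 1.27159857]), array([ 0.06457826, -0.00389638, -0.99790504])) [[433.98815933   0.         320.33082397]
 [  0.         433.98815933 196.7824335 ]
 [  0.           0.           1.        ]]
{'clock': 0.1, 'joints': array([ 1.20188694,  0.47774337,  0.02233283,  1.55632627, -0.01147457,
        1.1092788 , -0.08311299]), 'qvel': array([-0.00251383, -0.00273987, -0.00143659, -0.00219554, -0.00045483,
        0.00220265, -0.0014917 ]), 'tau': array([ 5.31549042e-03, -5.97756171e+01,  1.61410164e+00, -2.81952006e+01,
        1.28735582e-02,  4.99775735e-03,  3.90076468e-05]), 'tcp_pos': array([ 0.17391402, -0.6516774 ,  0.23041646]), 'orientation': array([-0.27350032,  2.084091  , -2.08075093]), 'contact_force': array([-0.53658461, -0.76259358, -0.75118893]), 'moment': array([-0.03347897, -0.00864504, -0.00148135]), 'grip_width': 0.08530478330314177}
```

View pics/scene0.png

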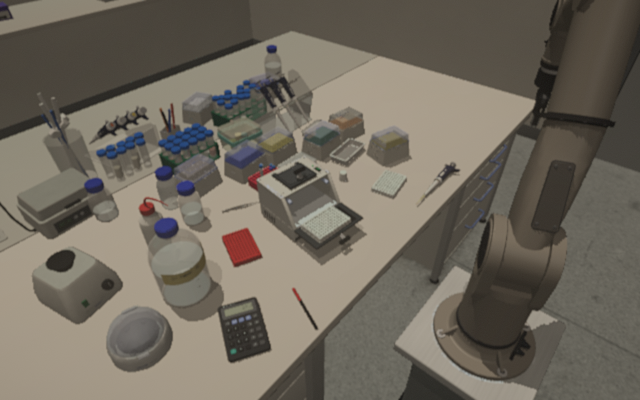

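View pics/top0.png

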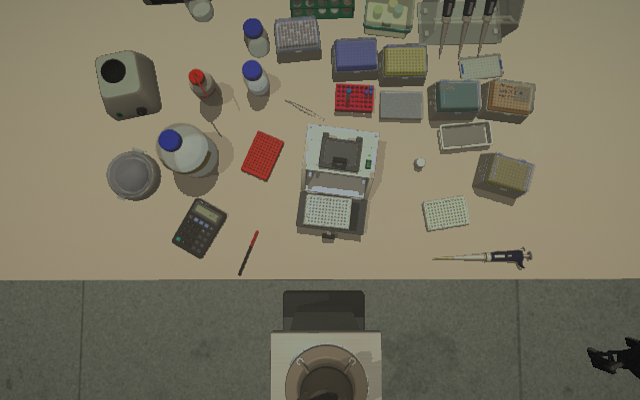

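The top view shows the box at about (340,155), with the door lowered around (332,213). The white plate on the door is at (328,212) and the door pull at about (328,236). The red look-alike is at (262,156) and the yellow plate at (446,213). I'll enlarge these to confirm.

Run:
```python
from h import *
t=load('top')['frame'];s=load('scene')['frame']
cv2.imwrite('pics/top_c.png',cv2.resize(t[115:245,285:395],None,fx=4.6,fy=4.6,interpolation=cv2.INTER_CUBIC))
cv2.imwrite('pics/scene_c.png',cv2.resize(s[145:255,245:375],None,fx=5,fy=5,interpolation=cv2.INTER_CUBIC))
```

```text
(no output)
```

View pics/top_c.png

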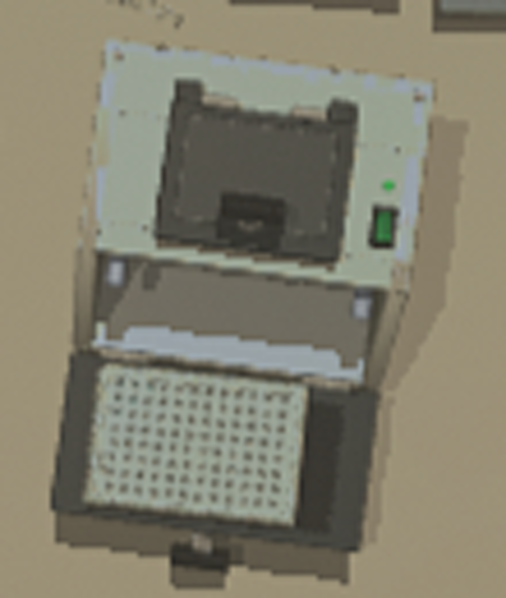

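View pics/scene_c.png

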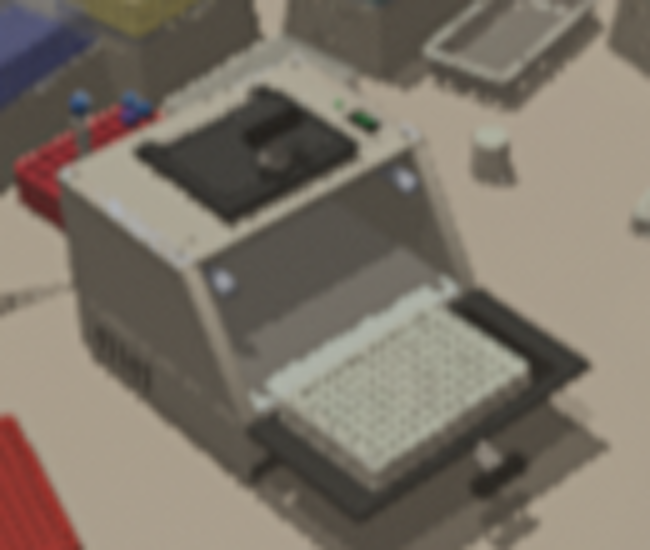

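Run:
```python
from h import *
f=load('top')
def w(u,v,z): return onz(f,285+u/4.6,115+v/4.6,z)[:2]
d=[w(*p,.058) for p in((53,510),(360,550),(378,390),(75,352))]
ro=[w(*p,.145) for p in((107,42),(432,88),(408,290),(97,250))]
pl=[w(*p,.072) for p in((103,363),(308,388),(295,525),(85,500))]
for n,q in(('door',d),('roof',ro),('plate',pl)):
    q=np.array(q); print(n,q.round(4).tolist(),'sides',[round(float(np.linalg.norm(q[i]-q[i-1])),4) for i in range(4)],q.mean(0))
# frame estimate
q=np.array(ro); yaxis=((q[0]-q[1])+(q[3]-q[2]));yaxis/=np.linalg.norm(yaxis)
q=np.array(d); y2=(q[0]-q[1])+(q[3]-q[2]);y2/=np.linalg.norm(y2)
for y in(yaxis,y2): print('yaw',np.degrees(np.arctan2(-y[0],y[1])))
y=(yaxis+y2);y/=np.linalg.norm(y);x=np.array([y[1],-y[0]])
print('origin from door',np.mean(d,0)+.05*x,'from roof',np.mean(ro,0)-.111*x)
p=w(245,222,.181);print('flap pull',p)
print('door pull',w(200,560,.038), 'flap from scene')
yaw=np.degrees(np.arctan2(-y[0],y[1]));print(yaw)
pl=np.array(pl);py=(pl[0]-pl[1])+(pl[3]-pl[2]);print('plate yaw',np.degrees(np.arctan2(-py[0],py[1])))
```

```text
door [[0.4542, 0.0816], [0.4296, -0.1045], [0.5268, -0.1163], [0.5503, 0.0683]] sides [0.097, 0.1876, 0.0979, 0.1862] [ 0.49022359 -0.01773352]
roof [[0.7211, 0.0468], [0.6942, -0.1391], [0.578, -0.1241], [0.6011, 0.0525]] sides [0.1201, 0.1878, 0.1172, 0.1781] [ 0.64859069 -0.04101471]
plate [[0.5425, 0.0509], [0.5271, -0.0726], [0.4448, -0.0642], [0.4601, 0.0617]] sides [0.0831, 0.1244, 0.0827, 0.1268] [ 0.49362537 -0.00604893]
yaw -7.860897992587505
yaw -7.399852139624801
origin from door [ 0.53978085 -0.02437262] from roof [ 0.53857357 -0.02627592]
flap pull [ 0.61163758 -0.03007305]
door pull [ 0.42340409 -0.00794891] flap from scene
-7.6303750661061525
plate yaw -6.984570647385336
```

```bash
cat >> h.py <<'E'
YAW=np.radians(-7.6); O=np.array([0.5392,-0.0255])
RB=R.from_euler('z',YAW)
def b2w(p): p=np.array(p,float)/1000; return RB.apply(p)+np.r_[O,0]
def w2b(p): return RB.inv().apply(np.array(p)-np.r_[O,0])*1000
E
cat > ov.py <<'E'
from h import *
def overlay(n,fn,crop,sc,pts,f=None):
    f=f or load(n); u0,u1,v0,v1=crop
    im=cv2.resize(f['frame'][v0:v1,u0:u1],None,fx=sc,fy=sc,interpolation=cv2.INTER_CUBIC)
    for p in pts:
        x,y=proj(f,b2w(p))[0]; x=(x+.5-u0)*sc;y=(y+.5-v0)*sc
        cv2.drawMarker(im,(int(x),int(y)),(0,0,255),cv2.MARKER_CROSS,9,1)
    cv2.imwrite('pics/'+fn,im)
E
python3 - <<'E'
from ov import *
P=[(0,95,58),(0,-95,58),(-100,95,58),(-100,-95,58),(50,95,145),(50,-95,145),(172,95,145),(172,-95,145),(80,18,181),(80,-18,181),(-116,18,38),(-116,-18,38),(62,53,157),(62,-53,157)]
overlay('top','o1.png',(285,395,115,245),4.6,P)
overlay('scene','o2.png',(245,375,145,255),5,P)
E
```

```text
(no output)
```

View pics/o1.png

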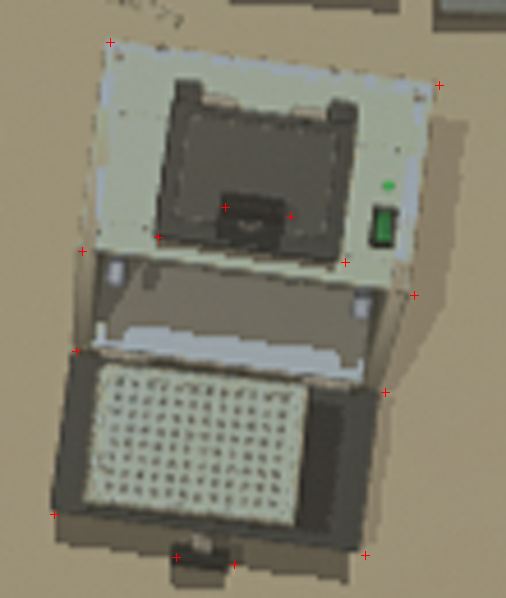

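View pics/o2.png

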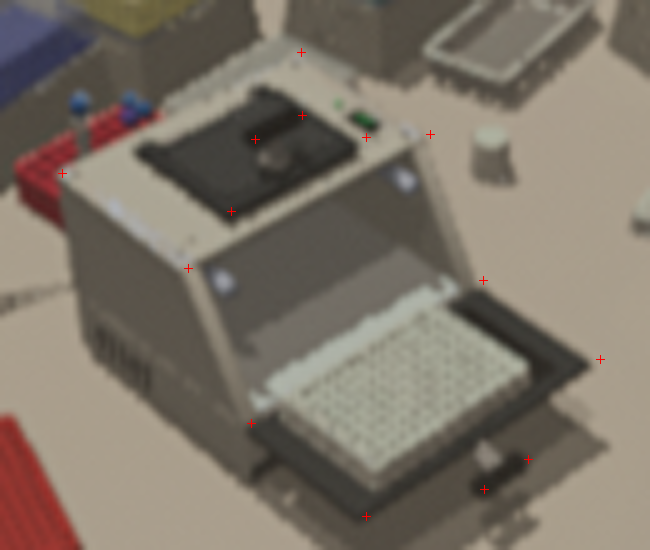

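```bash
sed -i 's/0.5392,-0.0255/0.5404,-0.0238/' h.py
cat >> h.py <<'E'
def tgtR(pitch,sgn):
    # pitch: deg, 0=straight down, + = fingertips lean forward (+x box), palm toward robot
    p=np.radians(pitch); y=np.array([np.sin(p),0,-np.cos(p)]); z=np.array([0,sgn,0.]); x=np.cross(y,z)
    return RB*R.from_matrix(np.stack([x,y,z],1))
def cmd(pos,pitch,sgn,back=0):
    """pos (box mm) where the point 'back' mm behind TCP shall be"""
    o=r.get_obs(); Rc=R.from_rotvec(o['orientation']); Rt=tgtR(pitch,sgn)
    p=b2w(pos)+Rt.apply([0,back/1000,0])
    t=Rc.inv().apply(p-o['tcp_pos'])*1000; w=np.degrees((Rc.inv()*Rt).as_rotvec())
    return np.r_[t,w].round(1)
def st(back=0):
    o=r.get_obs(); Rc=R.from_rotvec(o['orientation']); M=(RB.inv()*Rc).as_matrix()
    print('t',round(o['clock'],2),'tcp box',w2b(o['tcp_pos']-Rc.apply([0,back/1000,0])).round(1),'r',np.linalg.norm(o['tcp_pos'][:2]).round(3),'pitch',np.degrees(np.arctan2(M[0,1],-M[2,1])).round(1),'z',M[:,2].round(2),'F',(RB.inv().apply(o['contact_force'])).round(1),'w',round(o['grip_width']*1000,1),'q',np.round(o['joints'],2))
E
python3 - <<'E'
from ov import *
P=[(0,95,58),(0,-95,58),(-100,95,58),(-100,-95,58),(50,95,145),(50,-95,145),(172,95,145),(172,-95,145),(80,18,181),(80,-18,181),(-116,18,38),(-116,-18,38),(62,53,157),(62,-53,157)]
overlay('scene','o3.png',(245,375,145,255),5,P)
st()
for s in(1,-1):
  print(s,cmd((-160,13,140),20,s))
E
```

```text
t 0.1 tcp box [-280.2 -670.8  230.4] r 0.674 pitch -0.0 z [ 0.38 -0.92 -0.  ] F [-0.4 -0.8 -0.8] w 85.3 q [ 1.2   0.48  0.02  1.56 -0.01  1.11 -0.08]
1 [-373.2   91.3 -585.3   27.4 -155.3   -5.6]
-1 [-373.2   91.3 -585.3    4.    22.3   19.8]
```

View pics/o3.png

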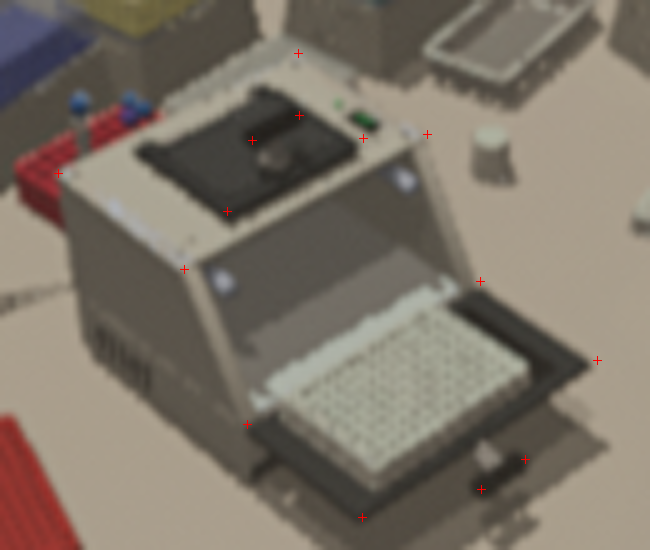

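Run:
```python
from h import *
print(cmd((-100,13,170),20,-1))
```

```text
[-428.6   61.3 -562.4    4.    22.3   19.8]
```

{"op": "drive_tool", "data": {"series": [[-31, 4, -40, 0, 2, 1, 62], [-61, 9, -80, 1, 4, 3, 62], [-92, 13, -120, 1, 6, 5, 62], [-122, 17, -160, 1, 8, 6, 62], [-153, 22, -200, 2, 9, 8, 62]], "squeeze": 30}}

```text
clock: 0.6
tcp_pos: [0.2697, -0.4201, 0.2088]
orientation: [0.044, 2.083, -2.114]
contact_force: [0.6, -0.1, -1.1]
grip_width: 0.0621
```

Run:
```python
from h import *
st();print(cmd((-100,13,170),20,-1))
```

```text
t 0.6 tcp box [-215.9 -428.7  208.8] r 0.499 pitch 8.2 z [ 0.23 -0.97  0.02] F [ 0.6 -0.  -1.1] w 62.1 q [ 1.02  0.18 -0.08  2.05 -0.13  0.83 -0.44]
[-208.5   60.1 -403.6    2.    13.3   11.6]
```

{"op": "drive_tool", "data": {"series": [[-48, 10, -40, 0, 2, 1, 62], [-90, 20, -80, 0, 4, 2, 62], [-126, 27, -125, 1, 6, 4, 62], [-150, 34, -170, 1, 8, 6, 62], [-167, 40, -215, 1, 9, 8, 62]]}}

```text
clock: 1.1
tcp_pos: [0.4087, -0.2163, 0.191]
orientation: [0.361, 2.076, -2.105]
contact_force: [1.0, 0.2, 1.0]
grip_width: 0.0618
```

Run:
```python
from h import *
st();print(cmd((-100,13,130),20,-1))
```

```text
t 1.1 tcp box [-105.1 -208.3  191. ] r 0.462 pitch 16.4 z [ 0.08 -1.    0.01] F [0.9 0.3 1. ] w 61.8 q [ 0.68  0.07 -0.27  2.25 -0.14  0.55 -1.1 ]
[  -4.    63.5 -220.6    1.1    4.2    3.5]
```

{"op": "drive_tool", "data": {"series": [[-2, 10, -50, 0, 1, 1, 62], [-3, 25, -98, 1, 2, 2, 62], [-4, 38, -145, 1, 3, 3, 62], [-4, 50, -190, 1, 4, 4, 62], [-4, 64, -221, 1, 4, 4, 62]]}}

```text
clock: 1.6
tcp_pos: [0.4362, -0.0423, 0.144]
orientation: [0.501, 2.05, -2.108]
contact_force: [-0.2, -0.2, -0.6]
grip_width: 0.0623
```

Run:
```python
from h import *
st();print(cmd((-100,13,66),20,-1));print(cmd((-100,13,66),30,-1))
```

```text
t 1.6 tcp box [-100.8  -32.1  144. ] r 0.438 pitch 20.2 z [ 0.01 -1.    0.  ] F [-0.2 -0.2 -0.6] w 62.3 q [ 0.29  0.09 -0.41  2.41  0.38  0.33 -2.15]
[ 25.8  73.4 -45.5  -0.2   0.4  -0.2]
[ 25.8  73.4 -45.5  -0.1   0.4   9.8]
```

Run:
```python
from h import *
print(cmd((-110,13,110),5,-1));print(cmd((-110,13,64),5,-1))
```

```text
[ 20.   28.6 -45.3  -0.2   0.4 -15.2]
[ 35.9  71.8 -45.5  -0.2   0.4 -15.2]
```

{"op": "drive_tool", "data": {"series": [[5, 5, -12, 0, 0, -6, 62], [10, 12, -25, 0, 0, -12, 62], [15, 20, -38, 0, 0, -15, 62], [20, 29, -45, 0, 0, -15, 62], [20, 29, -45, 0, 0, -15, 62]]}}

```text
clock: 2.1
tcp_pos: [0.4324, 0.0042, 0.1085]
orientation: [-0.233, -2.185, 2.207]
contact_force: [-0.2, -0.0, 1.0]
grip_width: 0.0619
```

Run:
```python
from h import *
st();print(cmd((-110,13,64),5,-1)); cam('top','t1.png');cam('scene','s1.png')
```

```text
t 2.1 tcp box [-110.7   13.5  108.5] r 0.432 pitch 5.0 z [ 0.01 -1.    0.  ] F [-0.2 -0.1  1. ] w 61.9 q [ 0.23  0.26 -0.46  2.26  0.26  0.59 -2.12]
[ 3.1 44.4  0.3 -0.2  0.4 -0. ]
```

View pics/s1.png

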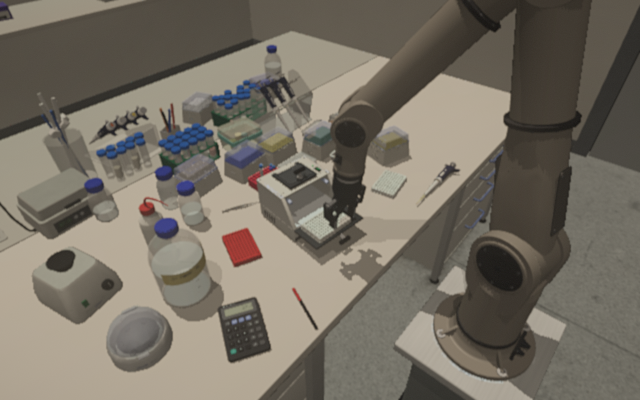

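The gripper (about (345,215)) hangs above the front edge of the door, short of the plate. Next I descend.

{"op": "drive_tool", "data": {"series": [[1, 12, 0, 0, 0, 0, 62], [2, 24, 0, 0, 0, 0, 62], [3, 36, 0, 0, 0, 0, 62], [3, 44, 0, 0, 0, 0, 62], [3, 44, 0, 0, 0, 0, 62]]}}

```text
clock: 2.7
tcp_pos: [0.4325, 0.0026, 0.064]
orientation: [-0.234, -2.183, 2.207]
contact_force: [0.1, 0.5, 0.2]
grip_width: 0.0618
```

Run:
```python
from h import *
st();print(cmd((-60,13,64),15,-1)); f=cam('scene')
cv2.imwrite('pics/s2.png',cv2.resize(f['frame'][145:255,265:395],None,fx=5,fy=5,interpolation=cv2.INTER_CUBIC))
```

```text
t 2.7 tcp box [-110.4   11.9   64. ] r 0.433 pitch 4.9 z [ 0.01 -1.    0.01] F [0.1 0.5 0.2] w 61.8 q [ 0.18  0.34 -0.4   2.29  0.36  0.48 -2.22]
[-50.2   4.3  -0.8  -0.3   0.4  10.1]
```

View pics/s2.png

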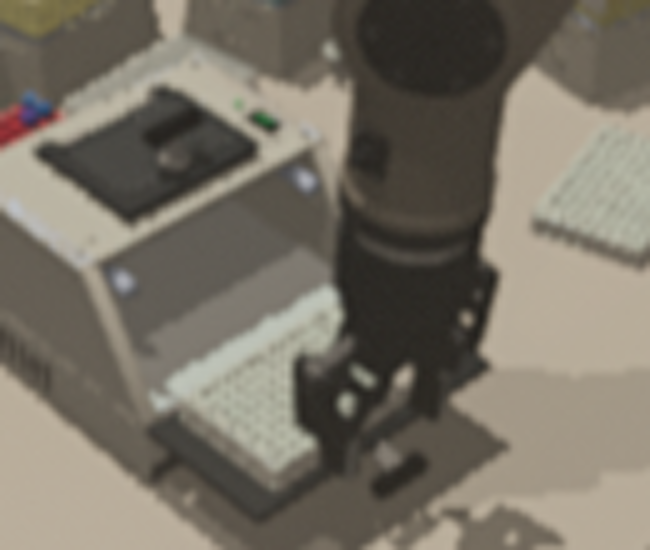

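{"op": "drive_tool", "data": {"series": [[-10, 1, 0, 0, 0, 2, 62], [-20, 2, 0, 0, 0, 4, 62], [-30, 3, 0, 0, 0, 6, 62], [-40, 4, -1, 0, 0, 8, 62], [-50, 4, -1, 0, 0, 10, 62]]}}

```text
clock: 3.25
tcp_pos: [0.4836, -0.0025, 0.0654]
orientation: [0.417, 2.109, -2.156]
contact_force: [0.2, 0.4, 0.8]
grip_width: 0.0622
```

Run:
```python
from h import *
st();print(cmd((-20,12,66),25,-1))
```

```text
t 3.25 tcp box [-59.2  13.6  65.4] r 0.484 pitch 15.1 z [ 0.01 -1.    0.01] F [0.1 0.4 0.8] w 62.2 q [ 0.02  0.34 -0.23  2.32  0.6   0.29 -2.44]
[-38.    9.6   1.8  -0.2   0.4   9.9]
```

{"op": "drive_tool", "data": {"series": [[-8, 2, 0, 0, 0, 2, 62], [-16, 4, 1, 0, 0, 4, 62], [-24, 6, 1, 0, 0, 6, 62], [-32, 8, 2, 0, 0, 8, 62], [-38, 10, 2, 0, 0, 10, 62]]}}

```text
clock: 3.75
tcp_pos: [0.5268, -0.0104, 0.0788]
orientation: [0.552, 2.001, -2.071]
contact_force: [0.1, 0.5, 0.1]
grip_width: 0.0618
```

Run:
```python
from h import *
st();print(cmd((0,13,67),25,-1)); f=cam('scene')
cv2.imwrite('pics/s3.png',cv2.resize(f['frame'][145:255,265:395],None,fx=5,fy=5,interpolation=cv2.INTER_CUBIC))
```

```text
t 3.75 tcp box [-15.3  11.5  78.8] r 0.527 pitch 23.9 z [ 0.01 -1.    0.01] F [0.  0.5 0.1] w 61.8 q [-0.11  0.33 -0.08  2.34  1.12  0.17 -2.96]
[-9.2 17.  -1.5 -0.2  0.8  1.1]
```

View pics/s3.png

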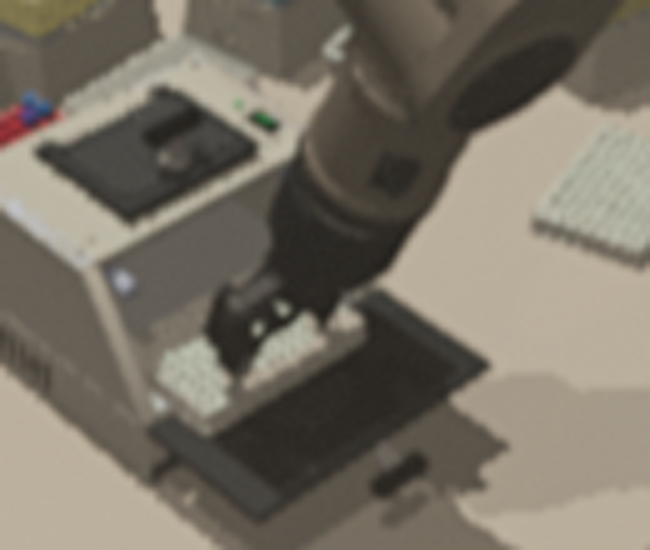

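The fingers rode up because joints 6 and 7 reached their limits, so the plate lies part way, with its near edge around x = -30. I'll back off, come down with less tilt and push again.

Run:
```python
from h import *
for p in ((-30,13,85),(-60,13,85),(-60,13,64)): print(cmd(p,10,-1))
```

```text
[ 13.5 -10.9  -1.3  -0.2   0.3 -14.1]
[ 40.8 -23.2  -1.5  -0.2   0.3 -14.1]
[ 49.4  -4.   -1.6  -0.2   0.3 -14.1]
```

{"op": "drive_tool", "data": {"series": [[5, -12, -1, 0, 0, -4, 62], [20, -20, -1, 0, 0, -10, 62], [40, -24, -1, 0, 0, -14, 62], [41, -23, -1, 0, 0, -14, 62], [41, -23, -1, 0, 0, -14, 62]]}}

```text
clock: 4.3
tcp_pos: [0.4837, -0.0046, 0.0849]
orientation: [0.343, 2.167, -2.203]
contact_force: [0.0, -0.8, 0.0]
grip_width: 0.0623
```

Run:
```python
from h import *
st();print(cmd((-60,13,64),10,-1)); f=cam('scene')
cv2.imwrite('pics/s4.png',cv2.resize(f['frame'][145:255,265:395],None,fx=5,fy=5,interpolation=cv2.INTER_CUBIC))
f=cam('top')
cv2.imwrite('pics/t4.png',cv2.resize(f['frame'][115:245,285:395],None,fx=4.6,fy=4.6,interpolation=cv2.INTER_CUBIC))
```

```text
t 4.3 tcp box [-58.8  11.5  84.9] r 0.484 pitch 10.3 z [-0. -1.  0.] F [ 0.1 -0.8  0. ] w 62.3 q [ 0.26  0.35 -0.48  2.23  0.49  0.47 -2.31]
[ 4.9 20.3 -1.6 -0.3 -0.  -0.3]
```

View pics/s4.png

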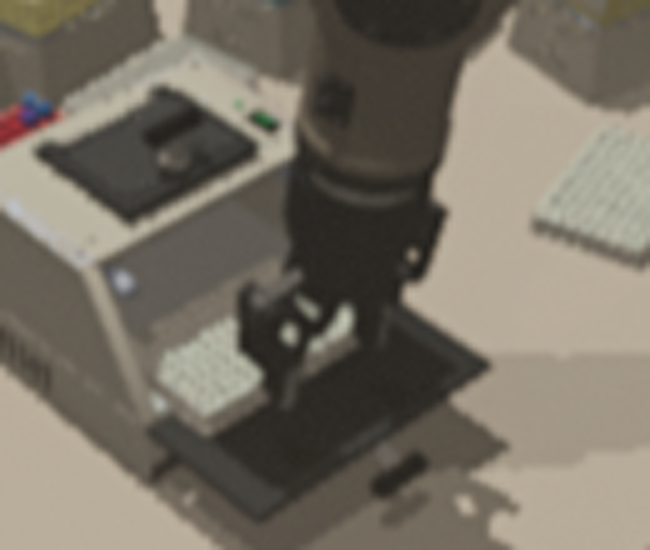

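View pics/t4.png

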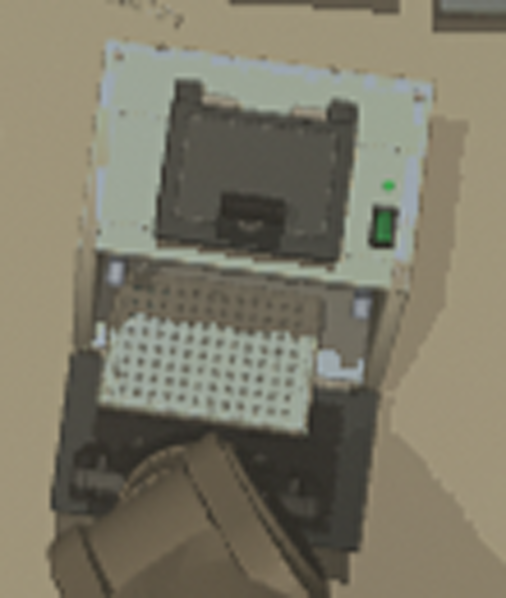

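Run:
```python
from h import *
f=load('top')
for u,v in((100,403),(303,432)): print(w2b(onz(f,285+u/4.6-.5,115+v/4.6-.5,.072)))
for p in ((-60,10,63),(-45,10,63)): print(cmd(p,10,-1))
```

```text
[-30.81508188  74.45918508  72.        ]
[-32.21367609 -48.8988289   72.        ]
[ 4.3 21.1  1.8 -0.3  0.2 -0.2]
[-10.5  23.8   1.9  -0.3   0.2  -0.2]
```

{"op": "drive_tool", "data": {"series": [[4, 12, 2, 0, 0, 0, 62], [4, 21, 2, 0, 0, 0, 62], [-4, 22, 2, 0, 0, 0, 62], [-14, 24, 2, 0, 0, 0, 62], [-24, 26, 2, 0, 0, 0, 62]]}}

```text
clock: 4.9
tcp_pos: [0.5124, -0.0096, 0.0636]
orientation: [0.338, 2.164, -2.202]
contact_force: [-0.4, 0.1, 0.7]
grip_width: 0.0618
```

Run:
```python
from h import *
st();print(cmd((-10,11,63),12,-1));print(cmd((0,11,63),12,-1))
```

```text
t 4.9 tcp box [-29.7  10.4  63.6] r 0.512 pitch 10.3 z [ 0.   -1.    0.01] F [-0.4  0.1  0.7] w 61.8 q [ 0.23  0.42 -0.43  2.18  0.54  0.46 -2.33]
[-19.2   4.1  -0.5  -0.3   0.2   1.7]
[-29.1   5.9  -0.5  -0.3   0.2   1.7]
```

{"op": "drive_tool", "data": {"series": [[-7, 1, 0, 0, 0, 0, 62], [-14, 3, 0, 0, 0, 1, 62], [-20, 4, 0, 0, 0, 2, 62], [-25, 5, 0, 0, 0, 2, 62], [-29, 6, 0, 0, 0, 2, 62]]}}

```text
clock: 5.4
tcp_pos: [0.542, -0.0135, 0.0631]
orientation: [0.373, 2.14, -2.184]
contact_force: [-4.2, 0.8, 7.5]
grip_width: 0.0623
```

Run:
```python
from h import *
st();print(cmd((5,11,63),12,-1)); f=cam('scene')
cv2.imwrite('pics/s5.png',cv2.resize(f['frame'][145:255,265:395],None,fx=5,fy=5,interpolation=cv2.INTER_CUBIC))
f=cam('top')
cv2.imwrite('pics/t5.png',cv2.resize(f['frame'][115:245,285:395],None,fx=4.6,fy=4.6,interpolation=cv2.INTER_CUBIC))
```

```text
t 5.4 tcp box [ 0.2 10.4 63.1] r 0.542 pitch 12.3 z [ 0.   -1.    0.01] F [-4.2  0.3  7.5] w 62.3 q [ 0.21  0.44 -0.4   2.15  0.58  0.44 -2.35]
[-4.7  1.2 -0.5 -0.3  0.2 -0.3]
```

View pics/s5.png

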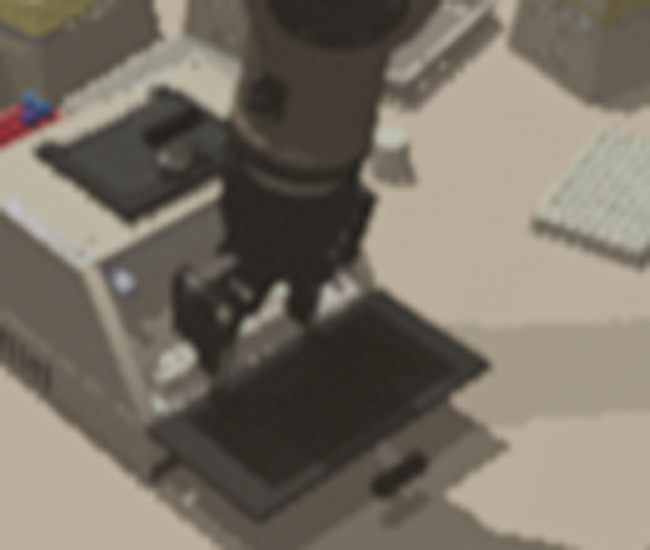

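View pics/t5.png

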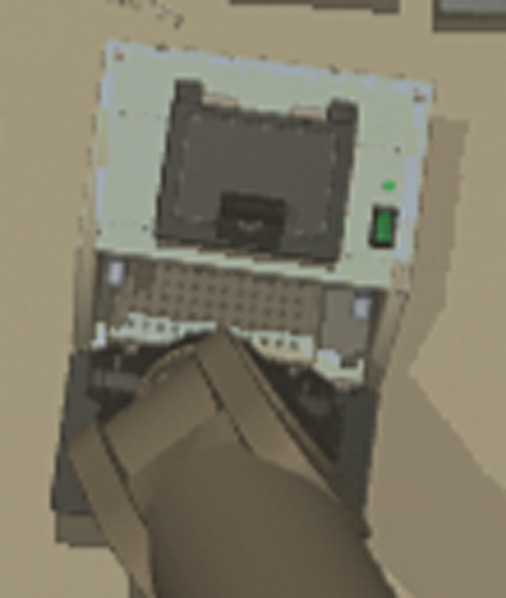

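{"op": "drive_tool", "data": {"series": [[0, -2, 0, 0, 0, 0, 62], [0, -2, 0, 0, 0, 0, 62]]}}

```text
clock: 5.7
tcp_pos: [0.5423, -0.0135, 0.0653]
orientation: [0.374, 2.141, -2.183]
contact_force: [-0.0, -0.4, 0.9]
grip_width: 0.0619
```

Run:
```python
from h import *
st();print(cmd((-40,11,70),12,-1)); print(cmd((-50,11,130),8,-1))
```

```text
t 5.7 tcp box [ 0.6 10.5 65.3] r 0.543 pitch 12.4 z [ 0.   -1.    0.01] F [ 0.  -0.4  0.9] w 61.9 q [ 0.21  0.44 -0.41  2.14  0.57  0.44 -2.34]
[ 38.6 -13.3  -0.6  -0.3   0.2  -0.4]
[ 35.5 -74.   -0.3  -0.3   0.2  -4.4]
```

Force is back to zero, so the fingertips had only been touching the floor. I'll back off and check where the plate is.

{"op": "drive_tool", "data": {"series": [[20, -6, 0, 0, 0, 0, 62], [45, -20, 0, 0, 0, -1, 62], [75, -40, 0, 0, 0, -3, 62], [95, -55, 0, 0, 0, -5, 62], [110, -60, 0, 0, 0, -6, 62]]}}

```text
clock: 6.2
tcp_pos: [0.4225, 0.0024, 0.1011]
orientation: [-0.267, -2.19, 2.218]
contact_force: [0.4, -0.8, 0.0]
grip_width: 0.0621
```

Run:
```python
from h import *
st(); f=cam('scene')
cv2.imwrite('pics/s6.png',cv2.resize(f['frame'][145:255,265:395],None,fx=5,fy=5,interpolation=cv2.INTER_CUBIC))
f=cam('top')
cv2.imwrite('pics/t6.png',cv2.resize(f['frame'][115:245,285:395],None,fx=4.6,fy=4.6,interpolation=cv2.INTER_CUBIC))
```

```text
t 6.2 tcp box [-120.3   10.4  101.1] r 0.423 pitch 6.4 z [ 0.   -1.    0.01] F [ 0.5 -0.8  0. ] w 62.1 q [ 0.32  0.26 -0.56  2.3   0.35  0.55 -2.21]
```

View pics/s6.png

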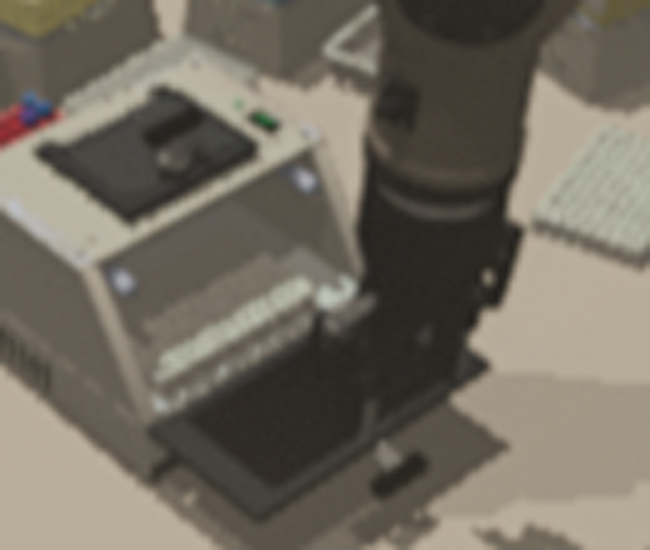

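View pics/t6.png

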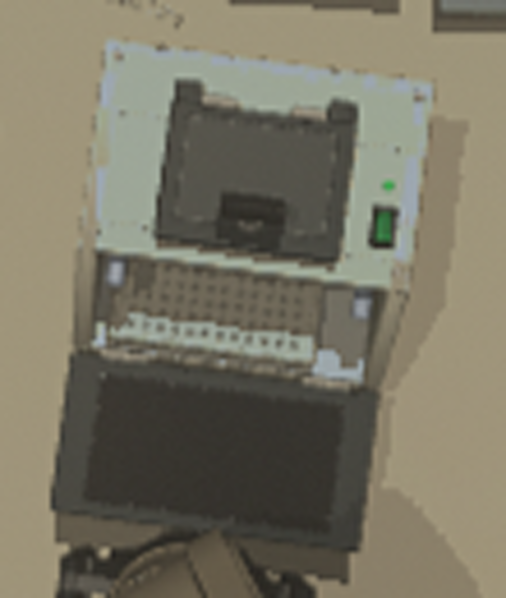

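Run:
```python
from h import *
f=load('top')
for u,v in((110,335),(312,360),(128,338),(210,347)): print(w2b(onz(f,285+u/4.6-.5,115+v/4.6-.5,.072)).round(1))
# door hinge check
for u,v in((75,352),(378,390)): print('hinge',w2b(onz(f,285+u/4.6-.5,115+v/4.6-.5,.058)).round(1))
im=f['frame'][170:205,300:372]; cv2.imwrite('pics/t6z.png',cv2.resize(im,None,fx=10,fy=10,interpolation=cv2.INTER_CUBIC))
P=proj(f,[b2w(p) for p in((10,60,72),(10,-50,72),(14.5,60,72),(14.5,-50,72),(0,60,58),(0,-50,58))]);print(((P-[300,170]+.5)*10).round(0).tolist())
```

```text
[10.7 73.9 72. ]
[ 11.6 -48.8  72. ]
[10.3 62.9 72. ]
[11.4 13.2 72. ]
hinge [-1.1 94.2 58. ]
hinge [ -0.1 -92.   58. ]
[[139.0, 187.0], [532.0, 239.0], [141.0, 171.0], [534.0, 223.0], [134.0, 227.0], [523.0, 278.0]]
```

View pics/t6z.png

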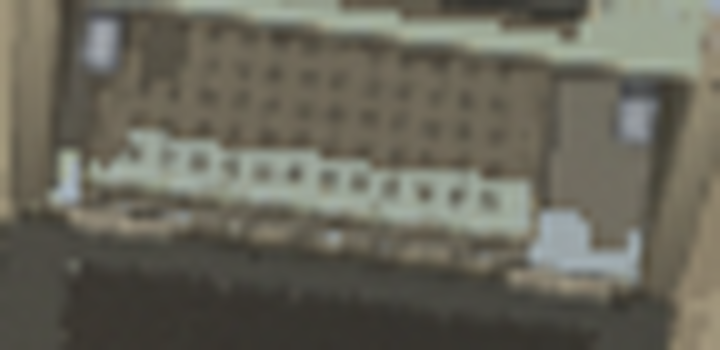

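The near edge sits at about x = 10.5, so the centre is at about 53. That's inside, but I'll push 4–5 mm more for margin.

Run:
```python
from h import *
for p in((-60,11,66),(-20,11,66),(5,11,65)):print(cmd(p,12,-1))
```

```text
[-56.5  40.9  -1.2  -0.3   0.2   5.6]
[-96.3  45.3  -1.1  -0.3   0.2   5.6]
[-121.    49.1   -1.    -0.3    0.2    5.6]
```

{"op": "drive_tool", "data": {"series": [[-30, 25, -1, 0, 0, 3, 62], [-56, 41, -1, 0, 0, 6, 62], [-80, 43, -1, 0, 0, 6, 62], [-96, 45, -1, 0, 0, 6, 62], [-102, 46, -1, 0, 0, 6, 62]]}}

```text
clock: 6.8
tcp_pos: [0.5301, -0.0111, 0.0654]
orientation: [0.377, 2.14, -2.183]
contact_force: [-0.3, 0.0, 0.2]
grip_width: 0.0619
```

Run:
```python
from h import *
st();print(cmd((5,11,65.5),12,-1));print(cmd((6,11,65.5),12,-1))
```

```text
t 6.8 tcp box [-11.9  11.2  65.4] r 0.53 pitch 12.5 z [ 0.   -1.    0.01] F [-0.3 -0.   0.2] w 61.9 q [ 0.22  0.43 -0.42  2.17  0.59  0.43 -2.37]
[-16.5   3.5   0.3  -0.3   0.2  -0.5]
[-17.5   3.8   0.3  -0.3   0.2  -0.5]
```

{"op": "drive_tool", "data": {"series": [[-6, 1, 0, 0, 0, 0, 62], [-11, 2, 0, 0, 0, 0, 62], [-14, 3, 0, 0, 0, 0, 62], [-17, 4, 0, 0, 0, 0, 62], [-17, 4, 0, 0, 0, 0, 62]]}}

```text
clock: 7.3
tcp_pos: [0.5476, -0.0134, 0.0653]
orientation: [0.377, 2.14, -2.182]
contact_force: [-0.2, -0.8, 1.0]
grip_width: 0.0619
```

Run:
```python
from h import *
st();print(cmd((-125,0,100),2,-1))
```

```text
t 7.3 tcp box [ 5.7 11.3 65.3] r 0.548 pitch 12.5 z [ 0.   -1.    0.01] F [-0.1 -0.8  1. ] w 61.9 q [ 0.23  0.45 -0.42  2.13  0.58  0.45 -2.35]
[ 1.202e+02 -6.210e+01  1.120e+01 -3.000e-01  1.000e-01 -1.050e+01]
```

{"op": "drive_tool", "data": {"series": [[25, -6, 0, 0, 0, -1, 62], [55, -22, 2, 0, 0, -4, 62], [85, -42, 5, 0, 0, -7, 62], [112, -58, 9, 0, 0, -10, 62], [118, -62, 11, 0, 0, -10, 62]]}}

```text
clock: 7.8
tcp_pos: [0.4172, -0.0076, 0.1009]
orientation: [-0.189, -2.164, 2.183]
contact_force: [0.8, -0.7, -0.5]
grip_width: 0.0619
```

Run:
```python
from h import *
st(); f=cam('scene')
cv2.imwrite('pics/s7.png',cv2.resize(f['frame'][145:255,265:395],None,fx=5,fy=5,interpolation=cv2.INTER_CUBIC))
f=cam('top')
im=f['frame'][170:205,300:372]; cv2.imwrite('pics/t7z.png',cv2.resize(im,None,fx=10,fy=10,interpolation=cv2.INTER_CUBIC))
P=proj(f,[b2w(p) for p in((14.5,60,72),(14.5,-50,72))]);print(((P-[300,170]+.5)*10).round(0).tolist())
for z in(60,28):print(cmd((-116,0,z),2,-1))
```

```text
t 7.8 tcp box [-124.3   -0.3  100.9] r 0.417 pitch 2.5 z [ 0.   -1.    0.01] F [ 0.9 -0.6 -0.5] w 61.9 q [ 0.39  0.29 -0.61  2.26  0.32  0.63 -2.15]
[[141.0, 171.0], [534.0, 223.0]]
[-5.  40.9 -0.6 -0.3  0.1 -0.6]
[-3.5 72.8 -0.8 -0.3  0.1 -0.6]
```

View pics/s7.png

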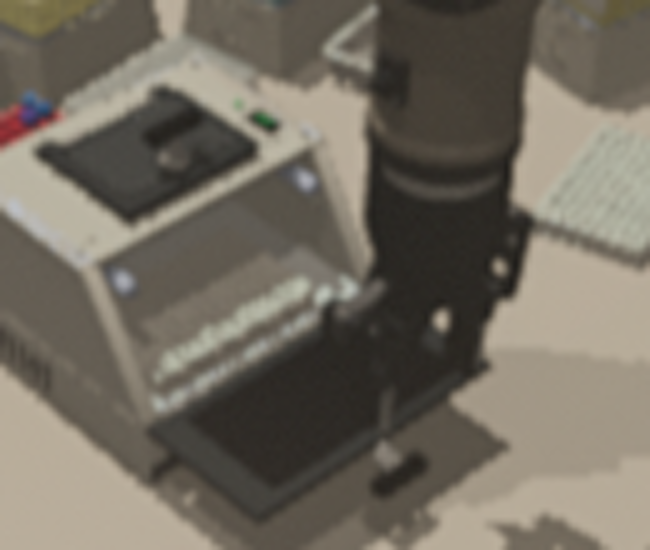

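View pics/t7z.png

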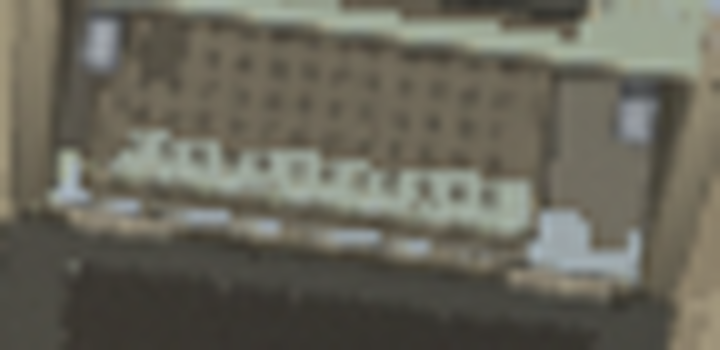

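Run:
```python
from h import *
for p in((-60,4,66),(-6,4,65.5)):print(cmd(p,12,-1))
```

```text
[-61.2  37.4  -4.5  -0.3   0.1   9.4]
[-1.151e+02  4.040e+01 -4.400e+00 -3.000e-01  1.000e-01  9.400e+00]
```

{"op": "drive_tool", "data": {"series": [[-30, 20, -4, 0, 0, 4, 62], [-61, 37, -4, 0, 0, 9, 62], [-85, 39, -4, 0, 0, 9, 62], [-105, 40, -4, 0, 0, 9, 62], [-115, 40, -4, 0, 0, 9, 62]]}}

```text
clock: 8.4
tcp_pos: [0.5374, -0.0191, 0.0654]
orientation: [0.364, 2.15, -2.19]
contact_force: [-0.3, -0.3, 1.1]
grip_width: 0.0621
```

Run:
```python
from h import *
st()
for p in((9,4,65.5),):print(cmd(p,12,-1))
```

```text
t 8.4 tcp box [-3.6  4.2 65.4] r 0.538 pitch 11.7 z [ 0. -1.  0.] F [-0.2 -0.4  1.1] w 62.1 q [ 0.26  0.44 -0.45  2.14  0.58  0.46 -2.34]
[-12.4   2.4   0.2  -0.3   0.1   0.3]
```

{"op": "drive_tool", "data": {"series": [[-4, 1, 0, 0, 0, 0, 62], [-8, 1, 0, 0, 0, 0, 62], [-11, 2, 0, 0, 0, 0, 62], [-13, 2, 0, 0, 0, 0, 62], [-13, 2, 0, 0, 0, 0, 62]]}}

```text
clock: 8.9
tcp_pos: [0.5503, -0.0209, 0.0662]
orientation: [0.364, 2.149, -2.189]
contact_force: [0.6, 0.9, -0.3]
grip_width: 0.0623
```

Run:
```python
from h import *
st()
for p in((-122,0,90),):print(cmd(p,2,-1))
```

```text
t 8.9 tcp box [ 9.5  4.2 66.2] r 0.551 pitch 11.7 z [ 0.   -1.    0.01] F [ 0.5  0.9 -0.3] w 62.3 q [ 0.27  0.46 -0.45  2.11  0.57  0.47 -2.32]
[ 1.239e+02 -5.000e+01  4.100e+00 -3.000e-01  1.000e-01 -9.700e+00]
```

{"op": "drive_tool", "data": {"series": [[28, -6, 0, 0, 0, -1, 62], [58, -18, 1, 0, 0, -4, 62], [90, -35, 2, 0, 0, -7, 62], [116, -48, 4, 0, 0, -10, 62], [124, -50, 4, 0, 0, -10, 62]]}}

```text
clock: 9.4
tcp_pos: [0.4182, -0.0078, 0.0906]
orientation: [-0.175, -2.159, 2.175]
contact_force: [-0.1, 0.7, 0.3]
grip_width: 0.0621
```

Run:
```python
from h import *
st(); f=cam('scene')
cv2.imwrite('pics/s8.png',cv2.resize(f['frame'][145:255,265:395],None,fx=5,fy=5,interpolation=cv2.INTER_CUBIC))
P=proj(f,[b2w(p) for p in((-116,-18,38),(-116,18,38))]);print(((P-[265,145]+.5)*5).round(0).tolist())
f=cam('top')
im=f['frame'][170:205,300:372]; cv2.imwrite('pics/t8z.png',cv2.resize(im,None,fx=10,fy=10,interpolation=cv2.INTER_CUBIC))
for z in(60,28):print(cmd((-116,0,z),2,-1))
```

```text
t 9.4 tcp box [-123.2   -0.3   90.6] r 0.418 pitch 1.7 z [ 0.   -1.    0.01] F [-0.2  0.7  0.3] w 62.1 q [ 0.4   0.32 -0.61  2.25  0.34  0.62 -2.17]
[[425.0, 460.0], [381.0, 490.0]]
[-5.6 30.2 -0.4 -0.3  0.1  0.2]
[-4.6 62.2 -0.6 -0.3  0.1  0.2]
```

View pics/s8.png

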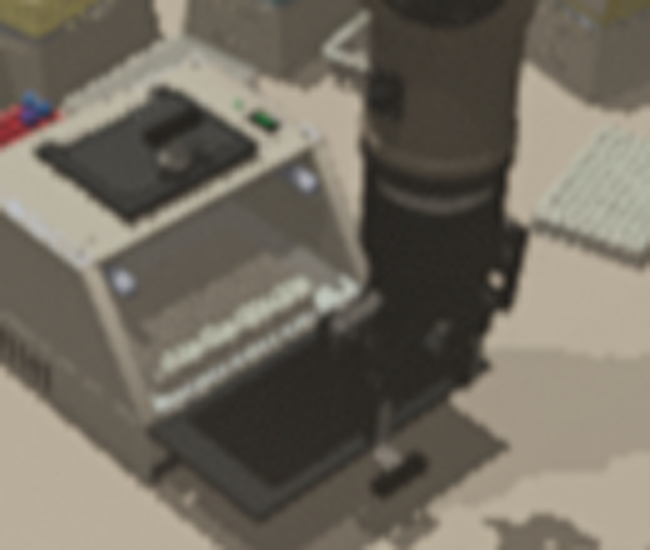

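View pics/t8z.png

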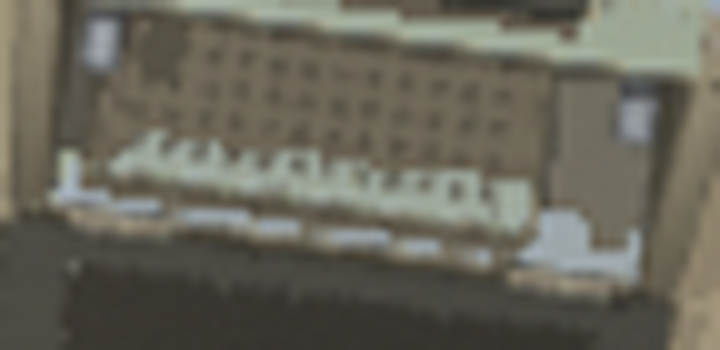

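The plate's near edge (about (110,172)–(530,228) in the crop) now shows clear floor in front of it all the way across, so its centre is at about 56. The pull shows at (400,475) in the scene crop, as predicted. I'll descend over it.

{"op": "drive_tool", "data": {"series": [[-5, 14, 0, 0, 0, 0, 60], [-5, 30, 0, 0, 0, 0, 60], [-4, 42, 0, 0, 0, 0, 60], [-4, 54, 0, 0, 0, 0, 60], [-4, 64, 0, 0, 0, 0, 60]]}}

```text
clock: 10.0
tcp_pos: [0.4251, -0.0088, 0.0251]
orientation: [-0.176, -2.16, 2.176]
contact_force: [0.4, 0.3, 0.6]
grip_width: 0.0599
```

Run:
```python
from h import *
st();print(cmd((-116.5,0,25),2,-1)); f=cam('scene')
cv2.imwrite('pics/s9.png',cv2.resize(f['frame'][145:255,265:395],None,fx=5,fy=5,interpolation=cv2.INTER_CUBIC))
```

```text
t 10.0 tcp box [-116.3   -0.4   25.1] r 0.425 pitch 1.8 z [ 0.   -1.    0.01] F [0.3 0.3 0.6] w 59.9 q [ 0.29  0.46 -0.5   2.28  0.51  0.48 -2.32]
[ 0.2  0.1 -0.4 -0.3  0.1  0.2]
```

View pics/s9.png

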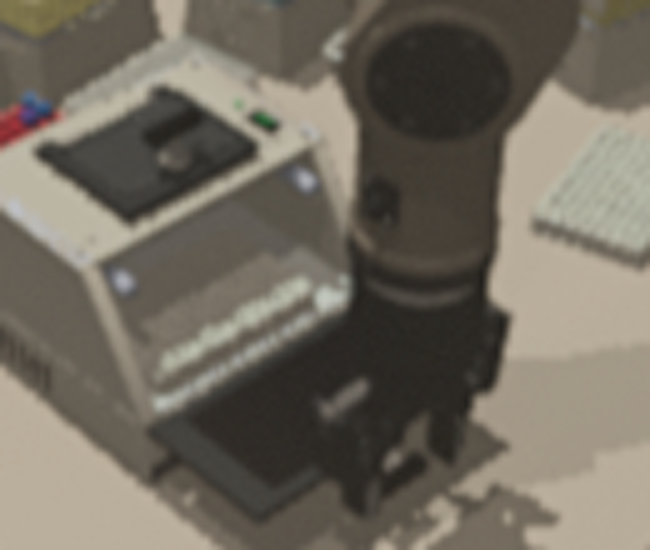

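The fingers straddle the bar at about (400,470), so I close them.

{"op": "drive_tool", "data": {"series": [[0, 0, 0, 0, 0, 0, 25], [0, 0, 0, 0, 0, 0, 25], [0, 0, 0, 0, 0, 0, 25], [0, 0, 0, 0, 0, 0, 25], [0, 0, 0, 0, 0, 0, 25]], "squeeze": 30}}

```text
clock: 10.55
tcp_pos: [0.4246, -0.0066, 0.0245]
orientation: [-0.173, -2.164, 2.174]
contact_force: [-1.7, 5.4, -1.8]
grip_width: 0.0351
```

Run:
```python
from h import *
st(13); f=cam('scene')
cv2.imwrite('pics/s10.png',cv2.resize(f['frame'][145:255,265:395],None,fx=5,fy=5,interpolation=cv2.INTER_CUBIC))
```

```text
t 10.55 tcp box [-117.4    1.7   37.5] r 0.425 pitch 1.8 z [ 0. -1.  0.] F [-2.4  5.1 -1.8] w 35.1 q [ 0.29  0.46 -0.5   2.28  0.51  0.48 -2.32]
```

View pics/s10.png

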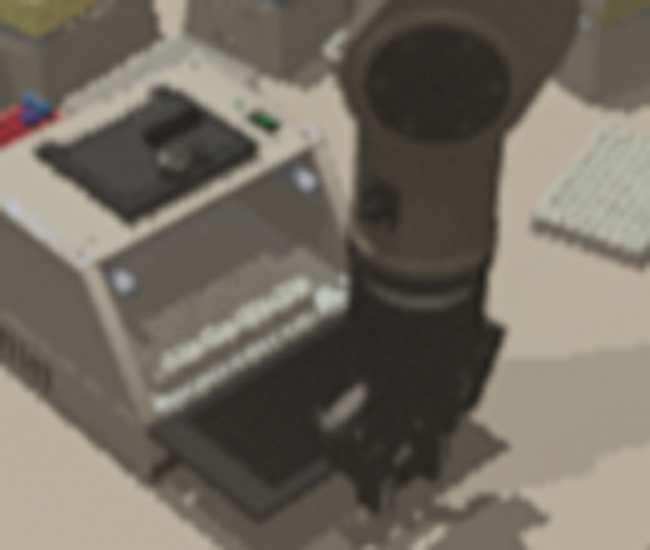

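```bash
cat >> h.py <<'E'
def door(phi): a=np.radians(189.78-phi); return np.array([117.7*np.cos(a),2.5,58+117.7*np.sin(a)])
def flap(phi): a=np.radians(154.18-phi); return np.array([142+68.9*np.cos(a),2.5,151+68.9*np.sin(a)])
def arc(fn,phis,pitch=2,back=13,off=(0,0,0)):
    for p in phis: print(p,cmd(fn(p)+np.array(off),pitch,-1,back).tolist())
E
python3 - <<'E'
from h import *
arc(door,(5,10,15,20,25))
E
```

```text
5 [-0.5, -10.7, -0.8, -0.2, 0.2, 0.2]
10 [-0.4, -20.9, -0.7, -0.2, 0.2, 0.2]
15 [-1.2, -31.2, -0.7, -0.2, 0.2, 0.2]
20 [-2.9, -41.3, -0.7, -0.2, 0.2, 0.2]
25 [-5.5, -51.2, -0.6, -0.2, 0.2, 0.2]
```

{"op": "drive_tool", "data": {"series": [[0, -11, -1, 0, 0, 0, 25], [0, -21, -1, 0, 0, 0, 25], [-1, -31, -1, 0, 0, 0, 25], [-3, -41, -1, 0, 0, 0, 25], [-5.5, -51, -1, 0, 0, 0, 25]]}}

```text
clock: 11.1
tcp_pos: [0.4287, -0.007, 0.0767]
orientation: [-0.174, -2.162, 2.175]
contact_force: [1.5, -5.9, -3.7]
grip_width: 0.0351
```

Run:
```python
from h import *
st(13);arc(door,(30,36,42,48,54))
```

```text
t 11.1 tcp box [-113.4    2.    89.7] r 0.429 pitch 1.8 z [ 0. -1.  0.] F [ 2.3 -5.6 -3.7] w 35.1 q [ 0.38  0.36 -0.59  2.24  0.38  0.6  -2.2 ]
30 [-3.3, -8.9, -0.5, -0.2, 0.2, 0.2]
36 [-8.5, -20.1, -0.5, -0.2, 0.2, 0.2]
42 [-14.8, -30.6, -0.4, -0.2, 0.2, 0.2]
48 [-22.2, -40.5, -0.4, -0.2, 0.2, 0.2]
54 [-30.6, -49.5, -0.3, -0.2, 0.2, 0.2]
```

{"op": "drive_tool", "data": {"series": [[-3, -9, 0, 0, 0, 0, 25], [-8, -20, 0, 0, 0, 0, 25], [-15, -31, 0, 0, 0, 0, 25], [-22, -40, 0, 0, 0, 0, 25], [-31, -49, 0, 0, 0, 0, 25]]}}

```text
clock: 11.6
tcp_pos: [0.4576, -0.011, 0.1272]
orientation: [-0.173, -2.161, 2.175]
contact_force: [-1.1, -4.0, -3.5]
grip_width: 0.0352
```

Run:
```python
from h import *
st(13);arc(door,(60,66,72,78,84),4)
```

```text
t 11.6 tcp box [-84.1   1.8 140.2] r 0.458 pitch 1.7 z [ 0. -1.  0.] F [-0.6 -4.1 -3.5] w 35.2 q [ 0.43  0.32 -0.64  2.14  0.3   0.74 -2.1 ]
60 [-9.6, -8.0, -0.7, -0.3, 0.2, 2.3]
66 [-19.7, -15.1, -0.6, -0.3, 0.2, 2.3]
72 [-30.5, -21.1, -0.5, -0.3, 0.2, 2.3]
78 [-41.8, -25.9, -0.5, -0.3, 0.2, 2.3]
84 [-53.6, -29.5, -0.4, -0.3, 0.2, 2.3]
```

{"op": "drive_tool", "data": {"series": [[-10, -8, 0, 0, 0, 0, 25], [-20, -15, 0, 0, 0, 1, 25], [-30.5, -21, 0, 0, 0, 2, 25], [-42, -26, 0, 0, 0, 2, 25], [-53.5, -29.5, 0, 0, 0, 2, 25]]}}

```text
clock: 12.1
tcp_pos: [0.5102, -0.0182, 0.1587]
orientation: [-0.212, -2.173, 2.194]
contact_force: [-2.1, -5.9, -2.4]
grip_width: 0.035
```

Run:
```python
from h import *
st(13);arc(door,(89,94,99,104,109),4);  f=cam('scene')
cv2.imwrite('pics/s11.png',cv2.resize(f['frame'][145:255,265:395],None,fx=5,fy=5,interpolation=cv2.INTER_CUBIC))
```

```text
t 12.1 tcp box [-31.5   1.7 171.7] r 0.511 pitch 3.7 z [ 0.   -1.    0.01] F [-1.3 -6.1 -2.4] w 35.0 q [ 0.43  0.33 -0.63  2.03  0.3   0.8  -2.07]
89 [-9.7, -1.3, -0.9, -0.3, 0.2, 0.3]
94 [-19.9, -2.1, -0.8, -0.3, 0.2, 0.3]
99 [-30.2, -2.1, -0.8, -0.3, 0.2, 0.3]
104 [-40.4, -1.1, -0.8, -0.3, 0.2, 0.3]
109 [-50.5, 0.8, -0.8, -0.3, 0.2, 0.3]
```

View pics/s11.png

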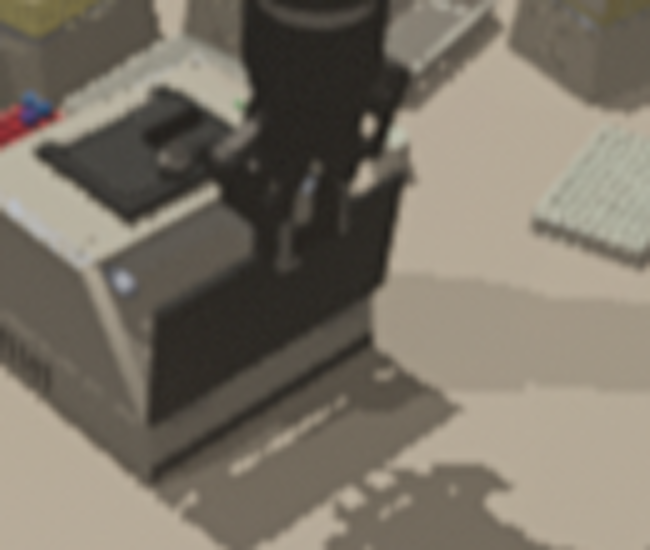

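The door is nearly upright and still gripped. I carry on over the top.

{"op": "drive_tool", "data": {"series": [[-10, -1, 0, 0, 0, 0, 25], [-20, -2, 0, 0, 0, 0, 25], [-30, -2, 0, 0, 0, 0, 25], [-40, -1, 0, 0, 0, 0, 25], [-50, 1, 0, 0, 0, 0, 25]]}}

```text
clock: 12.65
tcp_pos: [0.5637, -0.0255, 0.1624]
orientation: [-0.218, -2.174, 2.195]
contact_force: [-2.0, -4.9, 1.7]
grip_width: 0.0354
```

Run:
```python
from h import *
st(13);arc(door,(114,117,120),4)
```

```text
t 12.65 tcp box [ 22.4   1.5 175.4] r 0.564 pitch 3.9 z [ 0. -1.  0.] F [-1.3 -5.1  1.7] w 35.4 q [ 0.41  0.41 -0.6   1.91  0.33  0.85 -2.07]
114 [-6.3, 3.7, -1.1, -0.3, 0.1, 0.1]
117 [-12.1, 5.8, -1.1, -0.3, 0.1, 0.1]
120 [-17.8, 8.1, -1.1, -0.3, 0.1, 0.1]
```

{"op": "drive_tool", "data": {"series": [[-4, 2, 0, 0, 0, 0, 25], [-8, 4, 0, 0, 0, 0, 25], [-12, 6, 0, 0, 0, 0, 25], [-15, 7, 0, 0, 0, 0, 25], [-17.5, 8, 0, 0, 0, 0, 25]]}}

```text
clock: 13.15
tcp_pos: [0.584, -0.0283, 0.1572]
orientation: [-0.223, -2.176, 2.197]
contact_force: [-1.3, -5.5, 6.3]
grip_width: 0.0353
```

Run:
```python
from h import *
st(13); f=cam('scene')
cv2.imwrite('pics/s12.png',cv2.resize(f['frame'][145:255,265:395],None,fx=5,fy=5,interpolation=cv2.INTER_CUBIC))
```

```text
t 13.15 tcp box [ 42.9   1.4 170.2] r 0.585 pitch 4.2 z [ 0. -1.  0.] F [-0.5 -5.6  6.3] w 35.3 q [ 0.4   0.44 -0.59  1.87  0.35  0.86 -2.07]
```

View pics/s12.png

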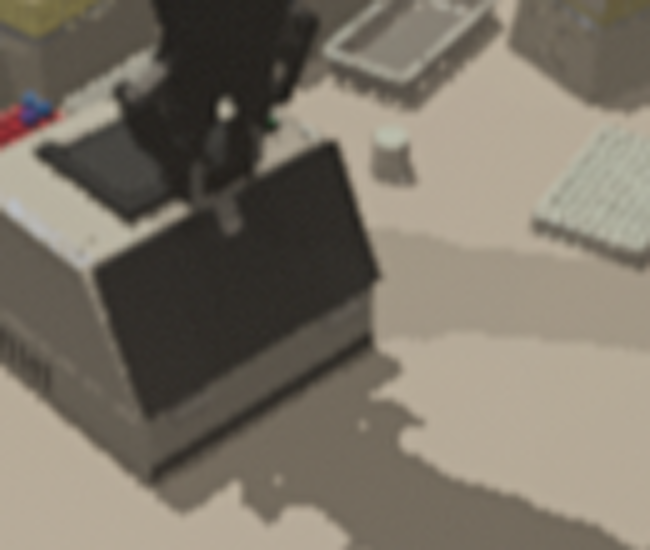

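The door looks shut, lying flush on the sloping front, and the pull is at (43,170) against the expected (41,168). I release, retreat straight up and check.

{"op": "drive_tool", "data": {"series": [[0, 0, 0, 0, 0, 0, 56], [0, 0, 0, 0, 0, 0, 56], [0, 0, 0, 0, 0, 0, 56], [0, -15, 0, 0, 0, 0, 58], [0, -40, 0, 0, 0, 0, 58]]}}

```text
clock: 13.7
tcp_pos: [0.5802, -0.0273, 0.1966]
orientation: [-0.219, -2.176, 2.195]
contact_force: [0.3, -0.4, 0.2]
grip_width: 0.0581
```

Run:
```python
from h import *
st(); print(cmd((82,1.5,240),2,-1))
```

```text
t 13.7 tcp box [ 39.9   1.8 196.6] r 0.581 pitch 4.0 z [ 0. -1.  0.] F [ 0.3 -0.4  0.2] w 58.1 q [ 0.42  0.39 -0.61  1.84  0.31  0.93 -2.03]
[-45.  -40.3   0.6  -0.2   0.1  -2. ]
```

{"op": "drive_tool", "data": {"series": [[20, -30, 0, 0, 0, 0, 58], [50, -50, 0, 0, 0, 0, 58], [80, -60, 0, 0, 0, 0, 58], [80, -60, 0, 0, 0, 0, 58]]}}

```text
clock: 14.1
tcp_pos: [0.4947, -0.015, 0.253]
orientation: [-0.219, -2.175, 2.199]
contact_force: [0.6, -0.6, -0.3]
grip_width: 0.0577
```

Run:
```python
from ov import *
st()
cam('top');cam('scene')
P=[(50,95,145),(50,-95,145),(41,20,168),(41,-16,168),(80,20,181),(80,-16,181),(50,97,145)]
overlay('top','o13.png',(285,395,115,245),4.6,P)
overlay('scene','o14.png',(245,375,145,255),5,P)
```

```text
t 14.1 tcp box [-46.5   2.6 253. ] r 0.495 pitch 4.1 z [ 0.   -1.    0.01] F [ 0.7 -0.5 -0.3] w 57.7 q [ 0.5   0.18 -0.68  1.96  0.17  0.98 -1.95]
```

View pics/o13.png

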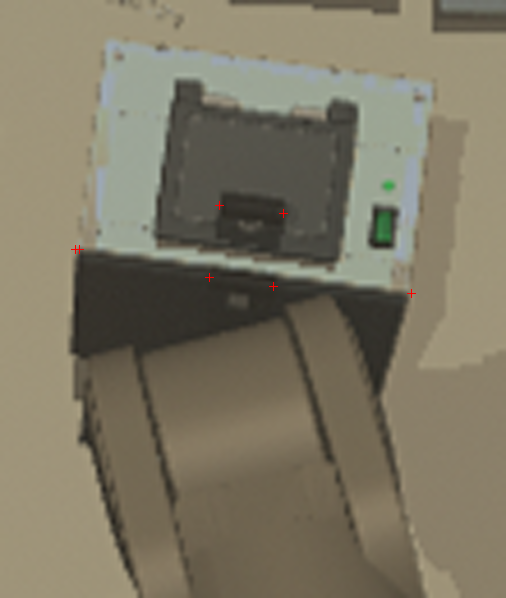

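View pics/o14.png

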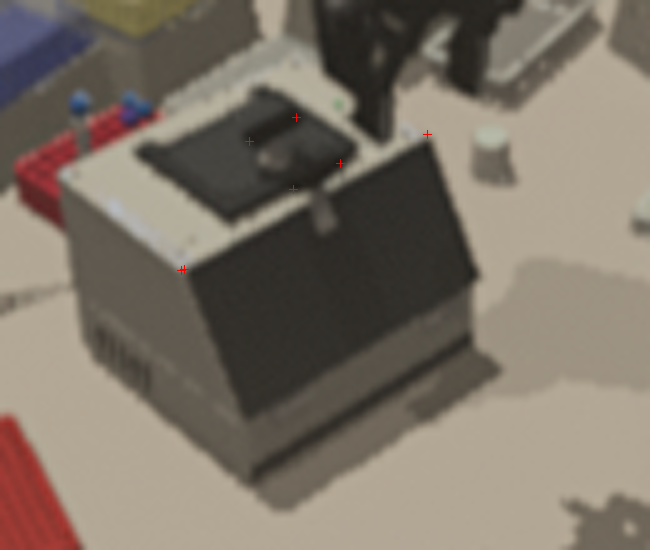

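The door is shut: its top edge lies along the roof's front edge, (190,268)–(428,135) in the scene crop, with its pull at (320,180). The flap pull is at (275,127) in the same crop, as predicted. There is only one such bar on the dark flap, so this is the one to grip.

Run:
```python
from h import *
for p in((82,1.7,250),(82,1.7,215),(82,1.7,168)):print(cmd(p,3,-1))
```

```text
[-1.254e+02  1.120e+01  6.000e-01 -3.000e-01  1.000e-01 -1.100e+00]
[-1.229e+02  4.610e+01  4.000e-01 -3.000e-01  1.000e-01 -1.100e+00]
[-1.195e+02  9.290e+01  2.000e-01 -3.000e-01  1.000e-01 -1.100e+00]
```

{"op": "drive_tool", "data": {"series": [[-45, 4, 0, 0, 0, -1, 58], [-90, 8, 0, 0, 0, -1, 58], [-125, 12, 0, 0, 0, -1, 58], [-123, 46, 0, 0, 0, -1, 58], [-122, 60, 0, 0, 0, -1, 58]]}}

```text
clock: 14.7
tcp_pos: [0.6219, -0.0329, 0.1975]
orientation: [-0.197, -2.168, 2.185]
contact_force: [-0.9, -0.7, -0.9]
grip_width: 0.0581
```

Run:
```python
from h import *
st()
for p in((82,1.7,190),(82,1.7,168)):print(cmd(p,3,-1))
f=cam('scene')
cv2.imwrite('pics/s15.png',cv2.resize(f['frame'][125:235,245:375],None,fx=5,fy=5,interpolation=cv2.INTER_CUBIC))
```

```text
t 14.7 tcp box [ 82.    1.8 197.5] r 0.623 pitch 2.9 z [ 0. -1.  0.] F [-0.8 -0.8 -0.9] w 58.1 q [ 0.4   0.47 -0.61  1.73  0.33  1.   -2.03]
[ 0.4  7.5  0.1 -0.2  0.1  0.1]
[ 1.5 29.4 -0.  -0.2  0.1  0.1]
```

View pics/s15.png

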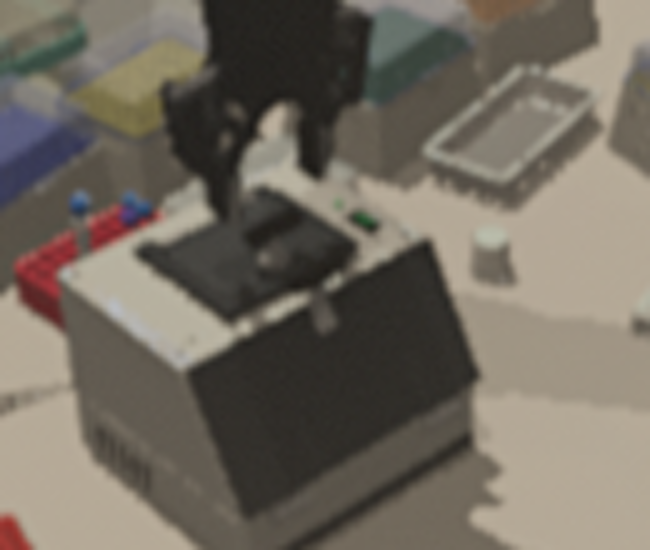

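The fingers, with tips at (230,215) and (322,175), straddle the bar at (275,227). I descend and grip.

{"op": "drive_tool", "data": {"series": [[1, 10, 0, 0, 0, 0, 58], [1, 20, 0, 0, 0, 0, 58], [1, 29, 0, 0, 0, 0, 58], [1, 29, 0, 0, 0, 0, 58]]}}

```text
clock: 15.15
tcp_pos: [0.6197, -0.0332, 0.166]
orientation: [-0.191, -2.166, 2.184]
contact_force: [-0.8, 0.5, 0.6]
grip_width: 0.0578
```

Run:
```python
from h import *
st(13)
f=cam('scene')
cv2.imwrite('pics/s16.png',cv2.resize(f['frame'][125:235,245:375],None,fx=5,fy=5,interpolation=cv2.INTER_CUBIC))
```

```text
t 15.15 tcp box [ 79.2   1.2 179. ] r 0.621 pitch 2.6 z [ 0.   -1.    0.01] F [-0.9  0.4  0.6] w 57.8 q [ 0.39  0.5  -0.59  1.76  0.36  0.95 -2.05]
```

View pics/s16.png

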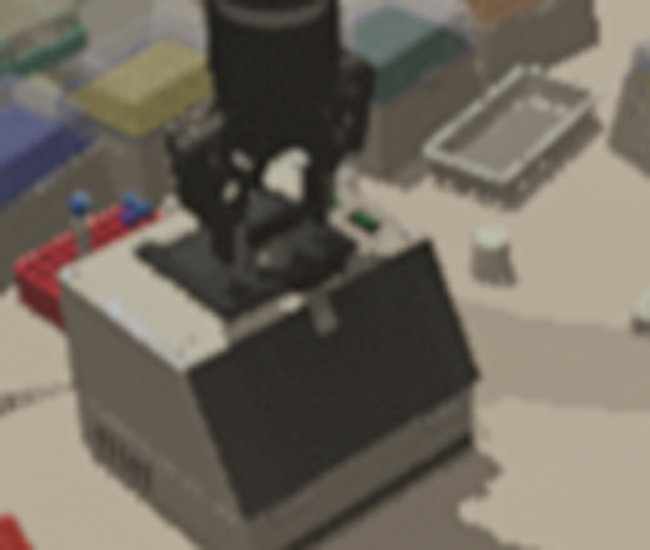

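{"op": "drive_tool", "data": {"series": [[-2, 0, 0, 0, 0, 0, 58], [-2, 0, 0, 0, 0, 0, 25], [-2, 0, 0, 0, 0, 0, 25], [-2, 0, 0, 0, 0, 0, 25], [-2, 0, 0, 0, 0, 0, 25]], "squeeze": 45}}

```text
clock: 15.7
tcp_pos: [0.6225, -0.0336, 0.1676]
orientation: [-0.194, -2.166, 2.185]
contact_force: [-2.0, -1.8, 5.7]
grip_width: 0.0348
```

Run:
```python
from h import *
st(13)
arc(flap,(0,6,12,18,24),2.5)
```

```text
t 15.7 tcp box [ 82.1   1.2 180.6] r 0.623 pitch 2.7 z [ 0.   -1.    0.01] F [-1.8 -2.   5.7] w 34.8 q [ 0.39  0.5  -0.59  1.75  0.36  0.95 -2.05]
0 [2.1, -0.5, -1.4, -0.3, 0.1, -0.2]
6 [-1.7, -6.7, -1.4, -0.3, 0.1, -0.2]
12 [-6.1, -12.4, -1.3, -0.3, 0.1, -0.2]
18 [-11.0, -17.6, -1.3, -0.3, 0.1, -0.2]
24 [-16.5, -22.3, -1.2, -0.3, 0.1, -0.2]
```

{"op": "drive_tool", "data": {"series": [[-4, -6, 0, 0, 0, 0, 25], [-8, -12, 0, 0, 0, 0, 25], [-13, -17, 0, 0, 0, 0, 25], [-18.5, -22, 0, 0, 0, 0, 25], [-18.5, -22, 0, 0, 0, 0, 25]]}}

```text
clock: 16.2
tcp_pos: [0.6401, -0.0361, 0.1906]
orientation: [-0.193, -2.165, 2.185]
contact_force: [-1.3, -0.9, -7.4]
grip_width: 0.0348
```

Run:
```python
from h import *
st(13)
arc(flap,(24,30,36,42,48),2.5,off=(2.1,-1.3,-.4))
f=cam('scene')
cv2.imwrite('pics/s17.png',cv2.resize(f['frame'][125:235,245:375],None,fx=5,fy=5,interpolation=cv2.INTER_CUBIC))
```

```text
t 16.2 tcp box [ 99.8   1.1 203.6] r 0.641 pitch 2.7 z [ 0.   -1.    0.01] F [-1.2 -1.1 -7.4] w 34.8 q [ 0.39  0.5  -0.6   1.69  0.35  1.01 -2.03]
24 [0.2, 0.3, -0.2, -0.3, 0.1, -0.2]
30 [-5.7, -3.8, -0.2, -0.3, 0.1, -0.2]
36 [-12.1, -7.2, -0.1, -0.3, 0.1, -0.2]
42 [-18.7, -10.0, -0.1, -0.3, 0.1, -0.2]
48 [-25.6, -12.0, -0.1, -0.3, 0.1, -0.2]
```

View pics/s17.png

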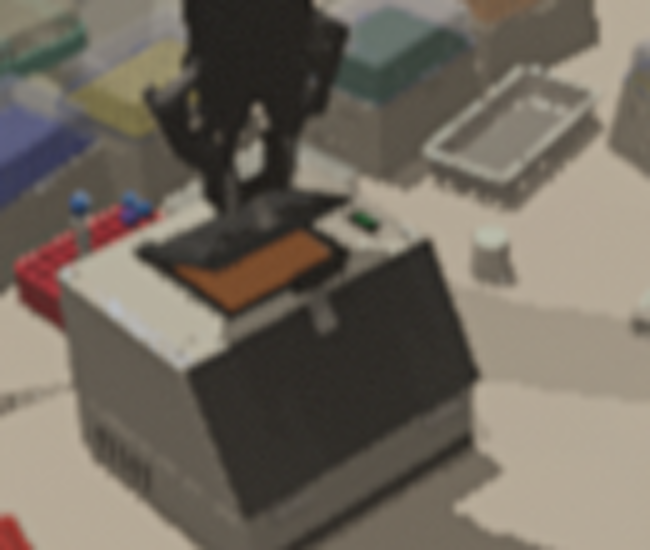

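The flap is lifting with the bar held, and the amber window shows at (265,270).

{"op": "drive_tool", "data": {"series": [[-6, -4, 0, 0, 0, 0, 25], [-12, -7, 0, 0, 0, 0, 25], [-19, -10, 0, 0, 0, 0, 25], [-26, -12, 0, 0, 0, 0, 25], [-26, -12, 0, 0, 0, 0, 25]]}}

```text
clock: 16.75
tcp_pos: [0.6661, -0.0396, 0.2041]
orientation: [-0.195, -2.165, 2.185]
contact_force: [-5.0, -1.1, -3.4]
grip_width: 0.0346
```

Run:
```python
from h import *
st(13)
arc(flap,(52,56,60),2.5,off=(2.1,-1.3,-.4))
```

```text
t 16.75 tcp box [126.    1.  217.1] r 0.667 pitch 2.8 z [ 0.   -1.    0.01] F [-4.8 -1.7 -3.4] w 34.6 q [ 0.38  0.53 -0.59  1.61  0.35  1.06 -2.01]
52 [-3.5, -0.7, -0.2, -0.3, 0.1, -0.3]
56 [-8.3, -1.3, -0.2, -0.3, 0.1, -0.3]
60 [-13.1, -1.6, -0.2, -0.3, 0.1, -0.3]
```

{"op": "drive_tool", "data": {"series": [[-4, -1, 0, 0, 0, 0, 25], [-8, -1.3, 0, 0, 0, 0, 25], [-13, -1.6, 0, 0, 0, 0, 25], [-13, -1.6, 0, 0, 0, 0, 25], [-13, -1.6, 0, 0, 0, 0, 25]]}}

```text
clock: 17.25
tcp_pos: [0.679, -0.0414, 0.2066]
orientation: [-0.195, -2.166, 2.185]
contact_force: [-5.7, -0.7, -3.4]
grip_width: 0.0345
```

```bash
cat > fl.py <<'E'
from ov import *
st(13)
arc(flap,(60,),2.5,off=(2.1,-1.3,-.4))
cam('scene');cam('top')
def edge(phi):
    a=np.radians(phi);e=np.array([142-80*np.cos(a),0,151+80*np.sin(a)])
    n=np.array([np.sin(a),0,np.cos(a)])*6
    return [tuple(e+[0,y,0]+k*n) for y in(55,-51) for k in(0,1)]
E
python3 - <<'E'
from fl import *
overlay('scene','f1.png',(265,345,130,200),8,edge(60)+[(142,55,151),(142,-51,151)])
overlay('top','f2.png',(295,385,115,185),7,edge(60)+[(142,55,151),(142,-51,151)])
E
```

```text
t 17.25 tcp box [139.1   1.  219.6] r 0.68 pitch 2.8 z [ 0.   -1.    0.01] F [-5.6 -1.5 -3.4] w 34.5 q [ 0.37  0.55 -0.59  1.58  0.36  1.08 -2.01]
60 [0.1, 0.3, -0.3, -0.3, 0.1, -0.3]
```

View pics/f1.png

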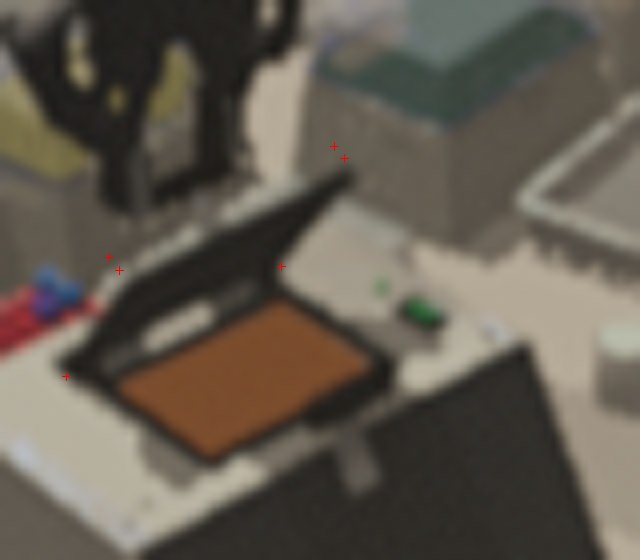

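View pics/f2.png

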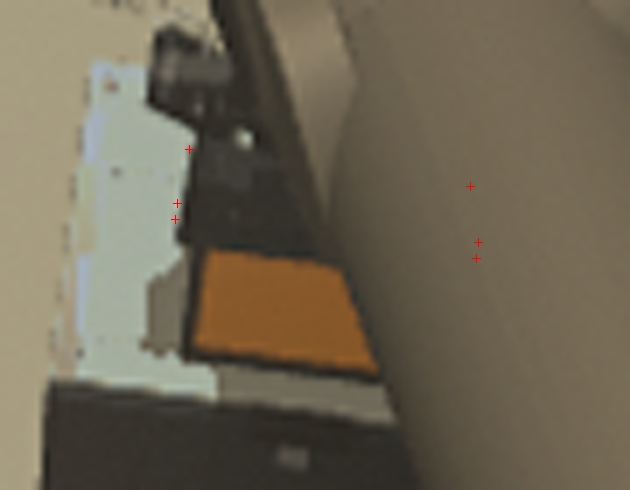

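Run:
```python
from h import *
f=load('scene')['frame'];t=load('top')['frame']
cv2.imwrite('pics/z1.png',cv2.resize(f[142:180,270:314],None,fx=16,fy=16,interpolation=cv2.INTER_CUBIC))
cv2.imwrite('pics/z2.png',cv2.resize(t[117:172,312:352],None,fx=14,fy=10.5,interpolation=cv2.INTER_CUBIC)) if 0 else cv2.imwrite('pics/z2.png',cv2.resize(t[117:172,310:352],None,fx=10,fy=10,interpolation=cv2.INTER_CUBIC))
```

```text
(no output)
```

View pics/z1.png

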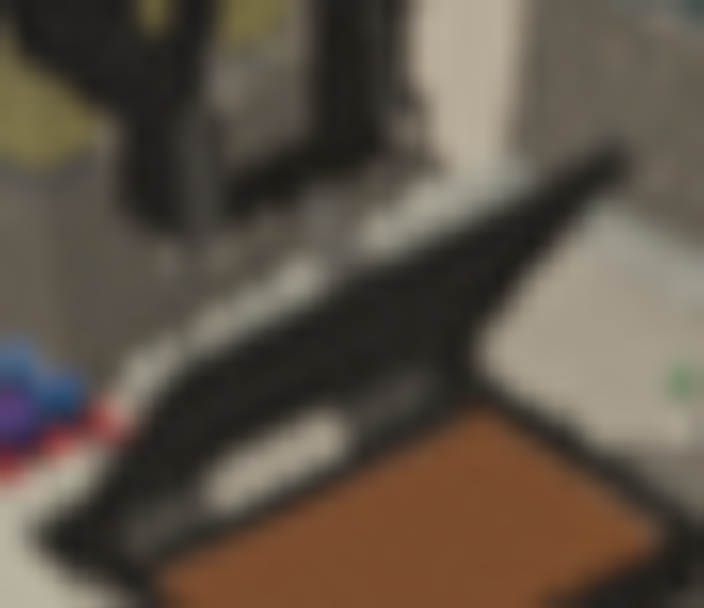

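View pics/z2.png

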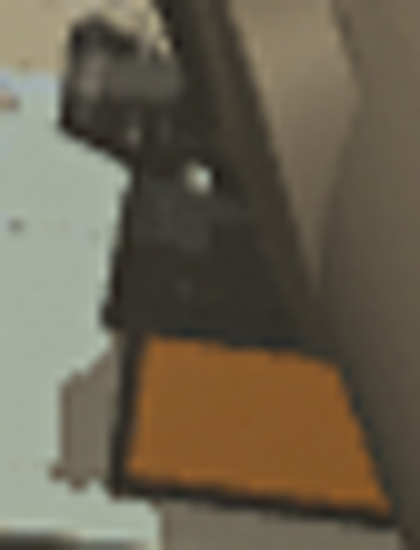

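Run:
```python
from h import *
s=load('scene');t=load('top')
p,e=two(s,(280.6,164.5),t,(320,149));print(w2b(p).round(1),e)
def ony(f,px,y):
    o,d=ray(f,*px);ob=w2b(o);db=RB.inv().apply(d);return ob+db*(y-ob[1])/db[1]
for px,y in(((280.6,164.5),55),((307.6,151.2),-51)): 
    q=ony(s,px,y);print(q.round(1),np.degrees(np.arctan2(q[2]-151,142-q[0])),np.hypot(q[2]-151,142-q[0]))
q=ony(t,(320,149),55)
for z in(210,214,218,222,226): q=w2b(onz(t,320,149,z/1000));print(z,q.round(1))
from ov import *
from fl import edge
for a in(48,52,56,60):
    print(a,[(proj(s,b2w(k))[0]).round(1).tolist() for k in edge(a)],[(proj(t,b2w(k))[0]).round(1).tolist() for k in edge(a)[:2]])
```

```text
[ 95.6  54.1 218.8] 0.002834811592730353
[ 96.8  55.  218.8] 56.318295046810846 81.43030351365864
[101.9 -51.  213.8] 57.456697638008286 74.52316781155413
210 [ 96.3  53.3 210. ]
214 [ 95.6  53.2 214. ]
218 [ 94.8  53.1 218. ]
222 [ 94.1  53.  222. ]
226 [ 93.4  52.9 226. ]
t 17.35 tcp box [139.1   1.  219.6] r 0.68 pitch 2.8 z [ 0.   -1.    0.01] F [-4.6 -1.5 -2.4] w 34.5 q [ 0.37  0.55 -0.59  1.58  0.36  1.08 -2.01]
60 [0.1, 0.3, -0.3, -0.3, 0.1, -0.3]
48 [[282.6, 168.1], [281.6, 166.3], [310.6, 154.0], [309.6, 152.2]] [[318.9, 152.0], [319.1, 149.9]]
52 [[281.6, 166.5], [280.5, 164.7], [309.6, 152.4], [308.5, 150.7]] [[319.1, 150.0], [319.4, 147.9]]
56 [[280.5, 164.9], [279.4, 163.1], [308.6, 150.8], [307.5, 149.2]] [[319.4, 148.0], [319.6, 145.7]]
60 [[279.4, 163.3], [278.2, 161.7], [307.5, 149.4], [306.4, 147.8]] [[319.6, 145.9], [319.9, 143.5]]
```

Run:
```python
from h import *
f=cv2.imread('pics/scene0.png');t=cv2.imread('pics/top0.png')
cv2.imwrite('pics/z3.png',cv2.resize(f[155:195,268:320],None,fx=14,fy=14,interpolation=cv2.INTER_CUBIC))
cv2.imwrite('pics/z4.png',cv2.resize(t[125:177,310:370],None,fx=11,fy=11,interpolation=cv2.INTER_CUBIC))
from scipy.spatial.transform import Rotation
s=load('scene');tt=load('top')
for n,c,o,sc in(('s',s,(268,155),14),('t',tt,(310,125),11)):
    for k in((62,55,157),(62,-51,157),(142,55,151),(142,-51,151),(80,20,181),(80,-16,181)): print(n,k,((proj(c,b2w(k))[0]-o+.5)*sc).round(0))
```

```text
s (62, 55, 157) [308. 457.]
s (62, -51, 157) [689. 251.]
s (142, 55, 151) [ 74. 309.]
s (142, -51, 151) [450. 117.]
s (80, 20, 181) [377. 257.]
s (80, -16, 181) [508. 188.]
t (62, 55, 157) [ 88. 452.]
t (62, -51, 157) [535. 511.]
t (142, 55, 151) [132. 125.]
t (142, -51, 151) [575. 183.]
t (80, 20, 181) [249. 380.]
t (80, -16, 181) [404. 401.]
```

View pics/z3.png

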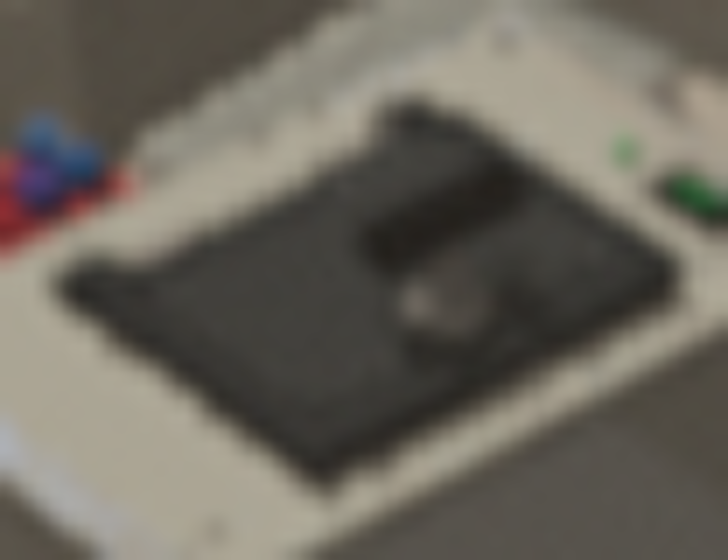

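View pics/z4.png

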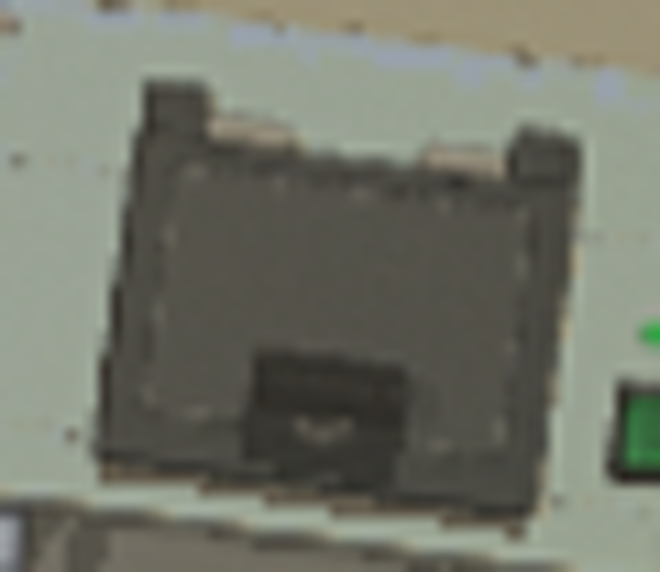

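Run:
```python
from h import *
s=load('scene')
for a in(48,54,60):
    print(a,[((proj(s,b2w(flap(a)+[0,d-.5,0]))[0]-[270,142]+.5)*16).round(0).tolist() for d in(-18,0,18)])
o=r.get_obs();p=o['tcp_pos']-R.from_rotvec(o['orientation']).apply([0,.013,0]);print('grip pt',((proj(s,p)[0]-[270,142]+.5)*16).round(0))
p=o['tcp_pos'];print('tcp',((proj(s,p)[0]-[270,142]+.5)*16).round(0))
```

```text
48 [[393.0, 165.0], [317.0, 202.0], [241.0, 240.0]]
54 [[368.0, 142.0], [293.0, 179.0], [216.0, 216.0]]
60 [[344.0, 123.0], [268.0, 159.0], [192.0, 196.0]]
grip pt [266. 153.]
tcp [268. 210.]
```

{"op": "drive_tool", "data": {"series": [[-2, 0, 0, 0, 0, 0, 25], [-4, 0, 0, 0, 0, 0, 25], [-5.5, 0, 0, 0, 0, 0, 25], [-5.5, 0, 0, 0, 0, 0, 25], [-5.5, 0, 0, 0, 0, 0, 25]]}}

```text
clock: 17.95
tcp_pos: [0.6843, -0.0421, 0.207]
orientation: [-0.196, -2.165, 2.185]
contact_force: [-4.0, -0.3, -3.2]
grip_width: 0.0343
```

Run:
```python
from h import *
st(13)
f=cam('scene')['frame'];t=cam('top')['frame']
cv2.imwrite('pics/z5.png',cv2.resize(f[142:180,270:314],None,fx=16,fy=16,interpolation=cv2.INTER_CUBIC))
cv2.imwrite('pics/z6.png',cv2.resize(t[117:172,310:352],None,fx=10,fy=10,interpolation=cv2.INTER_CUBIC))
```

```text
t 17.95 tcp box [144.5   0.9 220. ] r 0.686 pitch 2.8 z [ 0.   -1.    0.01] F [-4.  -0.9 -3.2] w 34.3 q [ 0.37  0.56 -0.58  1.56  0.36  1.08 -2.01]
```

View pics/z5.png

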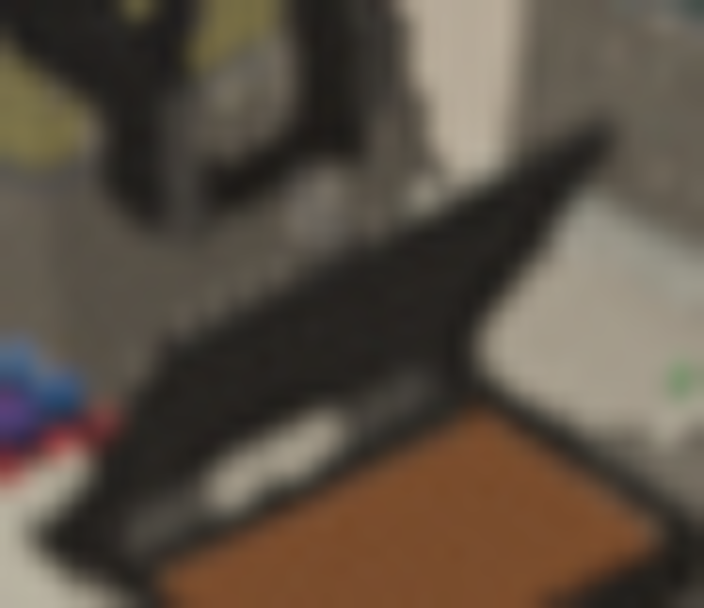

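View pics/z6.png

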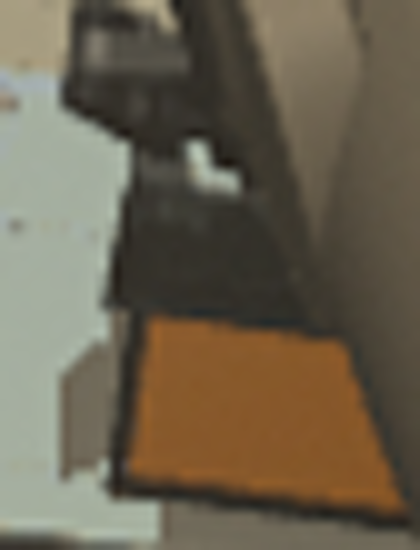

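```bash
cat > meas.py <<'E'
from h import *
def sub(g,u,v0,v1,sgn=1):
    # strongest gradient row, subpixel (parabola), in column u
    c=g[v0:v1,u-1:u+2].mean(1); d=sgn*np.diff(c); i=int(np.argmax(d))
    if 0<i<len(d)-1:
        a,b,e=d[i-1:i+2]; i=i+.5*(a-e)/(a-2*b+e)
    return v0+i+.5
def line(f,A,B,u): # row of projected box segment at column u
    p=proj(f,[b2w(A),b2w(B)]); return p[0,1]+(u-p[0,0])*(p[1,1]-p[0,1])/(p[1,0]-p[0,0])
t=load('top');s=load('scene')
t0=cv2.imread('pics/top0.png').astype(float);s0=cv2.imread('pics/scene0.png').astype(float)
if __name__=='__main__':
    g=t0.mean(2)
    print('top shut',[(u,round(sub(g,u,161,173)-line(t,(62,53,151),(62,-53,151),u),2)) for u in (320,323,326,329,345,350,355)])
    red=t['frame'][:,:,2].astype(float)
    for u in(326,329,332,335,338):
        v=sub(red,u,138,158); a=np.arange(50,66,.1)
        L=[line(t,(142-80*np.cos(np.radians(x)),53,151+80*np.sin(np.radians(x))),(142-80*np.cos(np.radians(x)),-53,151+80*np.sin(np.radians(x))),u) for x in a]
        print(u,round(v,2),'ang',round(float(np.interp(-v,-np.array(L),a)),1))
    g=s0.mean(2);gs=s['frame'].astype(float).mean(2)
    print('scene shut top/bottom',[(u,round(sub(g,u,170,195)-line(s,(62,55,151),(62,-51,151),u),2)) for u in(292,295,298,301,304,307,310,313)])
    for u in(284,287,293,296,299,302):
        v=sub(gs,u,146,164,-1); 
        def te(x,y): x=np.radians(x);return (142-80*np.cos(x)+6*np.sin(x),y,151+80*np.sin(x)+6*np.cos(x))
        L=[line(s,te(x,55),te(x,-51),u) for x in a]
        print(u,round(v,2),'ang',round(float(np.interp(-v,-np.array(L),a)),1), 'px/deg',round((L[-1]-L[0])/16,2))
E
python3 meas.py
```

```text
top shut [(320, np.float64(2.25)), (323, np.float64(1.79)), (326, np.float64(1.32)), (329, np.float64(2.02)), (345, np.float64(1.94)), (350, np.float64(1.29)), (355, np.float64(0.63))]
326 148.45 ang 56.7
329 148.56 ang 57.3
332 148.94 ang 57.3
335 149.54 ang 56.9
338 149.66 ang 57.4
scene shut top/bottom [(292, np.float64(1.41)), (295, np.float64(1.81)), (298, np.float64(1.62)), (301, np.float64(1.75)), (304, np.float64(1.88)), (307, np.float64(1.41)), (310, np.float64(1.92)), (313, np.float64(1.78))]
284 151.36 ang 65.9 px/deg -0.5
287 159.57 ang 55.6 px/deg -0.5
293 156.43 ang 55.9 px/deg -0.5
296 154.91 ang 56.0 px/deg -0.49
299 153.1 ang 56.6 px/deg -0.49
302 152.01 ang 55.8 px/deg -0.49
```

```bash
cat > m2.py <<'E'
from meas import *
g=t0.mean(2);gs0=s0.mean(2)
print('top roof front',[round(sub(g,u,168,185,-1)-line(t,(50,95,145),(50,-95,145),u),2) for u in range(318,362,5)])
print('top roof rear ',[round(sub(g,u,118,137,1)-line(t,(172,95,145),(172,-95,145),u),2) for u in range(315,372,5)])
print('scene roof front',[round(sub(gs0,u,172,200,-1)-line(s,(50,95,145),(50,-95,145),u),2) for u in range(296,322,3)])
print('scene left roof',[round(sub(gs0,u,178,198,-1)-line(s,(50,95,145),(172,95,145),u),2) for u in range(262,280,3)])
# shut flap left side edge in both
E
python3 m2.py
```

```text
top roof front [np.float64(-0.31), np.float64(-0.67), np.float64(-0.63), np.float64(-0.28), np.float64(-0.59), np.float64(-0.53), np.float64(-0.22), np.float64(-0.47), np.float64(-0.47)]
top roof rear  [np.float64(-0.03), np.float64(0.84), np.float64(0.16), np.float64(9.38), np.float64(0.46), np.float64(0.15), np.float64(0.1), np.float64(-0.08), np.float64(0.21), np.float64(-0.15), np.float64(-0.03), np.float64(0.34)]
scene roof front [np.float64(0.23), np.float64(0.17), np.float64(0.28), np.float64(0.3), np.float64(0.28), np.float64(0.49), np.float64(0.39), np.float64(0.45), np.float64(0.33)]
scene left roof [np.float64(0.83), np.float64(0.82), np.float64(0.65), np.float64(1.03), np.float64(0.83), np.float64(1.01)]
```

Run:
```python
from meas import *
for a in(54,57,60,63,66):
    p=flap(a); print(a,p.round(1),'bar v at u=280crop', round(((line(s,p+[0,18,0],p-[0,18,0],270+280/16-.5))-142+.5)*16))
o=r.get_obs();p=o['tcp_pos']-R.from_rotvec(o['orientation']).apply([0,.013,0]);pb=w2b(p)
print(pb,'grip line v', round((line(s,pb+[0,18,0],pb-[0,18,0],270+280/16-.5)-142+.5)*16))
g=s['frame'].astype(float).mean(2)
for u in(285,286,287,288,289,290): print(u,g[145:160,u].round(0).tolist(), 'pred57/60/63',[round(line(s,flap(a)+[0,18,0],flap(a)-[0,18,0],u),1) for a in(57,60,63)])
```

```text
54 [129.8   2.5 218.8] bar v at u=280crop 185
57 [133.4   2.5 219.4] bar v at u=280crop 169
60 [137.    2.5 219.7] bar v at u=280crop 154
63 [140.6   2.5 219.9] bar v at u=280crop 139
66 [144.2   2.5 219.9] bar v at u=280crop 125
[144.44055254   0.93974008 220.01480187] grip line v 124
285 [91.0, 95.0, 95.0, 86.0, 81.0, 74.0, 53.0, 33.0, 28.0, 42.0, 63.0, 77.0, 78.0, 82.0, 84.0] pred57/60/63 [np.float64(153.0), np.float64(152.1), np.float64(151.2)]
286 [97.0, 96.0, 92.0, 86.0, 83.0, 71.0, 41.0, 28.0, 34.0, 55.0, 72.0, 78.0, 79.0, 82.0, 77.0] pred57/60/63 [np.float64(152.5), np.float64(151.6), np.float64(150.7)]
287 [95.0, 95.0, 94.0, 84.0, 71.0, 50.0, 33.0, 32.0, 48.0, 68.0, 83.0, 84.0, 81.0, 86.0, 75.0] pred57/60/63 [np.float64(152.1), np.float64(151.1), np.float64(150.2)]
288 [62.0, 63.0, 63.0, 56.0, 46.0, 33.0, 32.0, 49.0, 73.0, 90.0, 101.0, 98.0, 84.0, 73.0, 58.0] pred57/60/63 [np.float64(151.6), np.float64(150.6), np.float64(149.7)]
289 [35.0, 34.0, 34.0, 32.0, 31.0, 27.0, 35.0, 62.0, 89.0, 101.0, 102.0, 97.0, 82.0, 63.0, 47.0] pred57/60/63 [np.float64(151.1), np.float64(150.1), np.float64(149.2)]
290 [30.0, 30.0, 29.0, 29.0, 29.0, 28.0, 39.0, 72.0, 102.0, 106.0, 99.0, 93.0, 77.0, 53.0, 39.0] pred57/60/63 [np.float64(150.6), np.float64(149.7), np.float64(148.7)]
```

{"op": "drive_tool", "data": {"series": [[-1, 0, 0, 0, 0, 0, 25], [-1.5, 0, 0, 0, 0, 0, 25], [-1.5, 0, 0, 0, 0, 0, 25], [-1.5, 0, 0, 0, 0, 0, 25], [-1.5, 0, 0, 0, 0, 0, 25]]}}

```text
clock: 18.55
tcp_pos: [0.6854, -0.0423, 0.2071]
orientation: [-0.196, -2.165, 2.184]
contact_force: [-5.7, -0.8, -3.0]
grip_width: 0.0342
```

```bash
python3 - <<'E'
from h import *
st(13); cam('scene');cam('top'); E=0
E
python3 meas.py | tail -n +2
python3 - <<'E'
from meas import *
g=s['frame'].astype(float).mean(2)
for u in(283,284,285,286,287):
    c=np.clip(75-g[146:158,u],0,None); v=(c*np.arange(146,158)).sum()/c.sum()-.3
    a=np.arange(50,70,.1);L=[line(s,flap(x)+[0,18,0],flap(x)-[0,18,0],u) for x in a]
    print(u,round(v,2),round(float(np.interp(-v,-np.array(L),a)),1))
cv2.imwrite('pics/fin_s.png',s['frame']);cv2.imwrite('pics/z7.png',cv2.resize(s['frame'][142:180,270:314],None,fx=16,fy=16,interpolation=cv2.INTER_CUBIC))
E
```

```text
t 18.55 tcp box [145.5   1.  220.1] r 0.687 pitch 2.7 z [ 0.   -1.    0.01] F [-5.6 -1.5 -3. ] w 34.2 q [ 0.36  0.56 -0.58  1.56  0.36  1.08 -2.01]
326 147.61 ang 58.3
329 148.38 ang 57.6
332 148.54 ang 58.0
335 148.78 ang 58.3
338 149.49 ang 57.7
scene shut top/bottom [(292, np.float64(1.41)), (295, np.float64(1.81)), (298, np.float64(1.62)), (301, np.float64(1.75)), (304, np.float64(1.88)), (307, np.float64(1.41)), (310, np.float64(1.92)), (313, np.float64(1.78))]
284 151.09 ang 65.9 px/deg -0.5
287 159.21 ang 56.3 px/deg -0.5
293 156.31 ang 56.2 px/deg -0.5
296 154.48 ang 56.8 px/deg -0.49
299 152.59 ang 57.7 px/deg -0.49
302 151.28 ang 57.3 px/deg -0.49
283 152.82 60.7
284 152.43 60.4
285 151.85 60.7
286 151.29 60.9
287 150.07 63.4
```

View pics/z7.png

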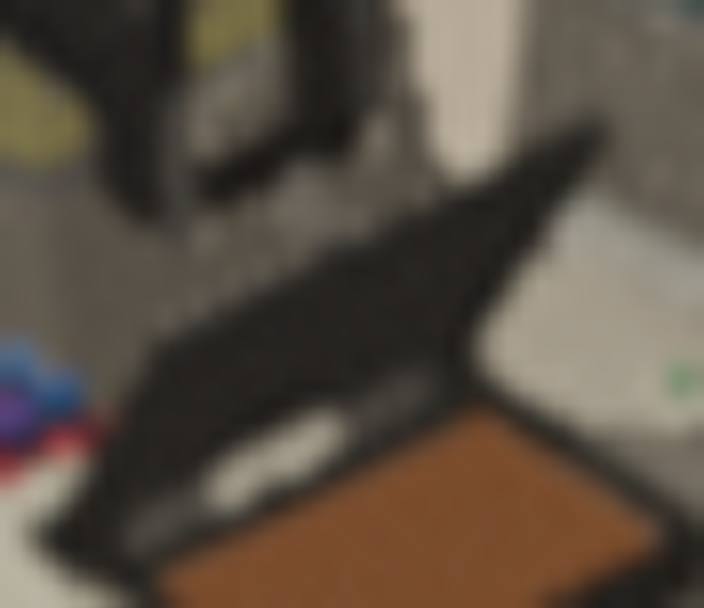

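View pics/fin_s.png

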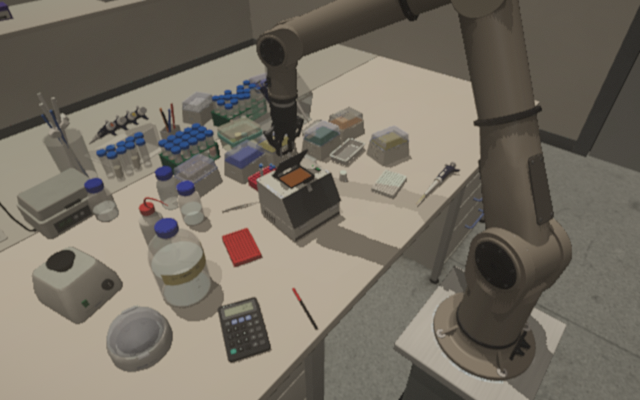

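Vision puts the flap at 57–61° (front edge 57–58°, bar about 60.5°). I make one last 1 mm nudge, then hold and check that nothing drifts.

{"op": "drive_tool", "data": {"series": [[-1, 0, 0, 0, 0, 0, 25], [-1, 0, 0, 0, 0, 0, 25], [-1, 0, 0, 0, 0, 0, 25], [-1, 0, 0, 0, 0, 0, 25], [-1, 0, 0, 0, 0, 0, 25]]}}

```text
clock: 19.15
tcp_pos: [0.686, -0.0423, 0.2071]
orientation: [-0.195, -2.164, 2.184]
contact_force: [-5.1, -0.6, -2.7]
grip_width: 0.0347
```

{"op": "drive_tool", "data": {"series": [[0, 0, 0, 0, 0, 0, 25], [0, 0, 0, 0, 0, 0, 25], [0, 0, 0, 0, 0, 0, 25], [0, 0, 0, 0, 0, 0, 25], [0, 0, 0, 0, 0, 0, 25]]}}

```text
clock: 19.65
tcp_pos: [0.6857, -0.0423, 0.2071]
orientation: [-0.194, -2.164, 2.184]
contact_force: [-5.4, -0.6, -2.4]
grip_width: 0.0345
```

```bash
python3 - <<'E'
from h import *
st(13); cam('scene');cam('top','fin_t.png'); E=0
E
python3 meas.py | tail -n +2
python3 - <<'E'
from meas import *
g=s['frame'].astype(float).mean(2)
for u in(283,284,285,286):
    c=np.clip(75-g[146:158,u],0,None); v=(c*np.arange(146,158)).sum()/c.sum()-.3
    a=np.arange(50,70,.1);L=[line(s,flap(x)+[0,18,0],flap(x)-[0,18,0],u) for x in a]
    print(u,round(v,2),round(float(np.interp(-v,-np.array(L),a)),1))
# bystanders: diff vs start
d=cv2.absdiff(s['frame'],cv2.imread('pics/scene0.png')).max(2); 
for n,(u0,u1,v0,v1) in dict(bottle=(150,215,218,305),calc=(218,272,296,360),pen=(290,320,286,330),red=(222,262,228,266),yellow=(372,407,170,197),cup=(338,348,168,182)).items(): print(n,(d[v0:v1,u0:u1]>40).mean().round(3))
E
```

```text
t 19.65 tcp box [145.9   1.  220. ] r 0.687 pitch 2.7 z [ 0.   -1.    0.01] F [-5.3 -1.3 -2.4] w 34.5 q [ 0.36  0.56 -0.58  1.56  0.36  1.09 -2.01]
326 147.56 ang 58.4
329 147.95 ang 58.4
332 148.54 ang 58.0
335 148.68 ang 58.5
338 149.49 ang 57.7
scene shut top/bottom [(292, np.float64(1.41)), (295, np.float64(1.81)), (298, np.float64(1.62)), (301, np.float64(1.75)), (304, np.float64(1.88)), (307, np.float64(1.41)), (310, np.float64(1.92)), (313, np.float64(1.78))]
284 150.98 ang 65.9 px/deg -0.5
287 159.07 ang 56.6 px/deg -0.5
293 156.23 ang 56.3 px/deg -0.5
296 154.58 ang 56.6 px/deg -0.49
299 152.58 ang 57.7 px/deg -0.49
302 151.27 ang 57.3 px/deg -0.49
283 152.72 61.0
284 152.38 60.5
285 151.86 60.7
286 151.27 61.0
bottle 0.0
calc 0.0
pen 0.0
red 0.0
yellow 0.0
cup 0.0
```

View pics/fin_t.png

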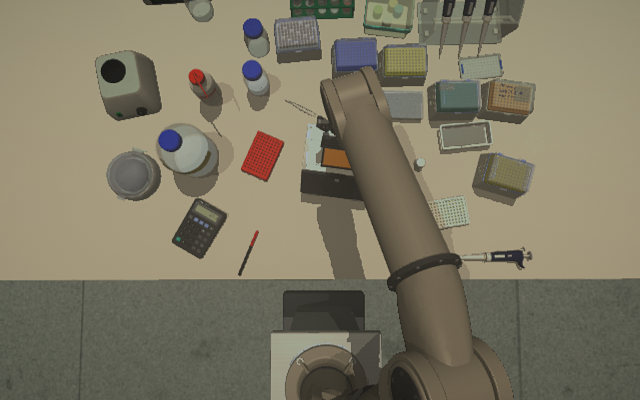

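The picture shows the door shut, the flap up and held, and the things round the box unmoved. The pose is steady, so I hand in.

```bash
python3 -c "
from bench import r
print(r.hand_in())"
```

```text
the job is handed in; nothing more can be done
None
```

I slid the plate into the box, swung the door shut by its pull, and then lifted the flap to about 59°. I handed in at about 20 s with the flap's pull still gripped.

- **Plate:** on the first push the fingers rode up over the plate at a joint limit, so I pushed again and then adjusted twice. Its centre ended about 56 mm behind the hinge line.
- **Door:** its top edge lay along the roof's front edge in both views. The pull was at (43, 170) mm against the expected (41, 168).
- **Flap angle:** the checks disagreed. The front edge read 56–58° in both camera views and the pull about 61°. The arm's own travel since gripping pointed to about 65°. I don't know why that differs; the pictures show the pull about 6 mm off where I took it to be in the fingers, so I trusted them.
- **Holding:** over the last half second the pose stayed steady to within 0.3 mm, with about 6 N on the wrist and the fingers closed at 34.5 mm on the 36 mm bar.
- **Things around the box:** the scene view showed no change at the bottle, calculator, pen, yellow plate, cup or the red look-alike plate.

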